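# Set up the finish-sample display on the shop counter

### The job

Set up the sample display: push the stand's red folding prop leg out until it hits its stop, then lay the white tray level and square across the rail and the leg, centred on the stand. Then turn over every sample panel on the counter, and lay them all flat in the tray, coloured face up, none on top of another. Leave the other things on the counter alone, and the leg fully out.

Things in the scene. Friction and masses are not known exactly. Their poses are not given: they have to be found in the camera images.
- stand: Grey steel display stand screwed to the counter: a straight rail 240 mm long (its y), 30 mm thick, 70 mm tall. Origin at counter level, at the middle of the rail's front face; x points from the front face back through the rail, y along the rail, z up. The leg and the tray belong on the front (-x) side. The rail's back carries small colour tags.
- leg (a joint): Angle of the red prop leg about its upright hinge, rad: 0 = folded along the rail, 0.94 = out against its stop; starts at 0.28 to 0.5. Opening swings its tip towards the stand's -x, clockwise from above, to end slantwise in front of the rail's middle. About 4 N at the tip moves it; it stays where it is left. A straight upright board 14 mm thick, from 8 to 70 mm above the counter.
- leg_hinge (a point): On the leg's hinge axis, at the height of the leg's top (70 mm, level with the rail's top). The axis is 10 mm in front of the rail's front face, 110 mm to +y of the rail's middle; the folded leg points from it to the stand's -y.
- leg_tip (a point): Free end of the leg (black cap), on its centre plane, at its top edge, 186 mm from the hinge.
- seat (a point): The spot where the centre of the tray's underside belongs: 70 mm in front of the rail's front face, opposite its middle, at the height of the rail's and leg's tops (70 mm). Fixed to the stand.
- tray: Loose white tray, 170 (x) x 260 (y) mm, 0.6 kg; floor 4 mm thick, black lip 3 mm wide, 8 mm above the underside. Black carrying fin in the middle: 100 mm along x, 12 thick in y, top 52 mm above the underside; a bay 122 x 164 mm on each side. Origin: centre of underside, z up. On the stand its y runs along the rail, either way round. The panels do not tip it, wherever they lie on it.
- panel_a: Loose finish sample: flat panel 80 (x) x 60 (y) x 12 (z) mm, 70 g. One large face is yellow, the rest bare pale wood. Origin at its middle; the coloured face is on its -z side, so it shows when the panel's z points down. Starts flat on the counter, coloured face down. Can stand on an edge by itself. May be absent.
- panel_b: Loose finish sample: flat panel 80 (x) x 60 (y) x 12 (z) mm, 70 g. One large face is green, the rest bare pale wood. Origin at its middle; the coloured face is on its -z side, so it shows when the panel's z points down. Starts flat on the counter, coloured face down. Can stand on an edge by itself. May be absent.
- panel_c: Loose finish sample: flat panel 80 (x) x 60 (y) x 12 (z) mm, 70 g. One large face is blue, the rest bare pale wood. Origin at its middle; the coloured face is on its -z side, so it shows when the panel's z points down. Starts flat on the counter, coloured face down. Can stand on an edge by itself. May be absent.
- panel_d: Loose finish sample: flat panel 80 (x) x 60 (y) x 12 (z) mm, 70 g. One large face is orange, the rest bare pale wood. Origin at its middle; the coloured face is on its -z side, so it shows when the panel's z points down. Starts flat on the counter, coloured face down. Can stand on an edge by itself. May be absent.
- bin: Bystander, to be left alone: red open picking bin, 110 x 90 x 70 mm. Origin at the centre of its underside.
- tin: Bystander, to be left alone: low blue tin, 64 across, 45 tall mm. Origin at the centre of its underside.
- jar: Bystander, to be left alone: jar of fixings, 64 across, 100 tall mm. Origin at the centre of its underside.
- carton: Bystander, to be left alone: small grey carton, 70 x 50 x 40 mm. Origin at the centre of its underside.
- tape: Bystander, to be left alone: yellow tape measure, 60 x 70 x 34 mm. Origin at the centre of its underside.
- driver: Bystander, to be left alone: red-handled screwdriver lying on the counter along its x axis.
- cup: Bystander, to be left alone: blue mug, 76 across, 90 tall mm. Origin at the centre of its underside.
Things that resemble listed ones, but are neither listed nor needed, are in the scene too. What is shaped like the panel_c but black is not meant. Leave any pink look-alike of the panel_d alone.

How it is judged:
By the outcome, as a careful person would: the job done as asked, in the order asked, and still so for the second after the job is handed in, with the robot touching nothing.
Of panel_a, panel_b, panel_c, panel_d only 2 to 3 are there at a start; the rules pass over those that are not, and their reading is None.
At some moment in a run one of panel_a, panel_b, panel_c, panel_d may be knocked a few centimetres aside while the robot is not near it.
It also fails if it takes over 210 s, if anything falls off the work surface, if the arm or the gripper's body presses on something with over 40 N, if the wrist force passes 120 N, or if a joint passes its speed limit or range.

### The arm

A 7-joint arm with a two-finger parallel gripper is mounted at the origin on the work surface. World frame = base frame: x ahead of the robot, y to its left, z up, the work surface at z = 0. Lengths are in mm, angles in rad, forces in N, time in s.
With the tool pointing down it reaches from about 425 to 800 mm from the base axis. Payload 8.3 kg.
Tool frame: the origin (TCP) lies midway between the tips of the shut fingers; the grasp point (between the pads) lies 19 mm behind it (ctrl.grasp_offset is the distance from the TCP to the grasp point, in mm); z points along the fingers, y is the direction in which the jaws open and shut (so a half turn about z gives the same grasp; the last joint's range is limited). The gripper opens to 85 mm and grips with 20 to 120 N. Pads are 22 mm wide; open, the fingers measure 114 mm over their backs; the gripper's body (76 mm by 85 mm) begins 54 mm behind the grasp point. The pads swing forward as they close: fully open they stand 13 mm farther back than shut.
Start: joints at [-1.178, 0.383, 0.016, 1.37, -0.006, 1.388, -0.046], TCP at [275.061, 561.199, 231.279] pointing down, gripper open.
Joint ranges: [-2.95, 2.95], [-0.25, 2.06], [-1.52, 1.56], [0.18, 2.33], [-1.44, 4.58], [0.02, 2.06], [-3.01, 3.01]. Speed limits (rad/s): [2.39, 2.39, 3.01, 3.01, 3.14, 3.14, 3.14].

### API

Orientations are given as a unit quaternion [x, y, z, w].
In Python, from workcell import ctrl, eyes, order gives the robot as it stands.
- The arm moves only by the shell command python3 -m jog 'ROWS' [FORCE]. ROWS is a JSON object of lists of equal length, an entry for each row: "translation": the shift along the tool's x, y, z each as a share of 0.8 m, from -1 to 1, a list of three; "rot": the turn, a rotation vector about the tool's x, y, z each as a share of 90 degrees, from -1 to 1, a list of three; "fingers": the opening, from 0 (shut) to 1 (fully open). A call has 1 to 10 rows; each row is the pose to reach, as a shift and turn from the pose measured when the call began, along the tool's axes at that moment; what a row does not reach only later rows make up. A row lasts 1/12 s, in which the tool goes at most 41.7 mm and 7.16 degrees, less where a joint would pass 70% of its speed; a pose out of reach is approached as far as the arm can. A call with a number of a shift or a turn outside -1 to 1 is refused whole. A call with a gripper value outside its range is refused whole. The fingers move at their own pace and stop on an object; FORCE is the grip in N (left out, the last holds). Time passes only in rows, so rows that repeat a pose let the fingers close. It gives the time, the measured TCP pose, the force and the opening at its end, in the units of the state.
- ctrl.get_obs(): the state, without advancing time (a new reading comes with each control period).
- eyes.grab_frame(name): name is "side" or "top"; returns a dict with "img" (384x512x3 uint8, red, green, blue), "fx", "fy", "cx", "cy" (pixels), "k1" (the pictures are not rectified: a ray, as slopes to the right and down, at radius r is drawn at 1 + k1 r^2 times it, then the intrinsics apply), "R" (3x3) and "t" (3): a world point X has camera coordinates R X + t. Camera axes: x right, y down, z forward; pixel columns grow to the right and rows downward; lengths in mm; the calibration is good to about 2 mm. A picture is of the moment at which its call begins. There is no depth.
- order.finish_job(): hands the job in, once; it reports no verdict.
The state is a dict: "time_s": time; "joint_pos": joint angles; "joint_velocities": joint speeds; "joint_efforts": joint torques, N m; "tool_pos": TCP position; "orientation": TCP orientation; "force": force on the tool from outside, world axes, zero at the start; "wrist_torque": the same for the moment, N m; "opening": finger opening in mm.
Only numpy, scipy, OpenCV 4.12 (cv2) and the standard library are available. Lean on these libraries where they do the work, as an engineer would, in place of code of your own. Each camera call takes 0.05 s, during which the arm holds its last target. There are 200 camera calls.

## Working session

There is one attempt and no reset: what is moved stays moved. The work goes in short steps, Python scripts to look and compute and a shell command to move; the robot and the scene stay as the last step left them, time stands still between calls to the robot, and variables do not carry over. Pictures are saved under pics/ and viewed, about 12 in all and at most 16, crops included, and the job is handed in when it is done.

```bash
ls; mkdir -p pics; cat > h.py <<'E'
import numpy as np, cv2, json
from scipy.spatial.transform import Rotation as Ro
from workcell import ctrl, eyes, order
def snap(name,fn,crop=None,scale=1):
    f=eyes.grab_frame(name); im=f["img"][...,::-1]
    if crop: u0,v0,u1,v1=crop; im=im[v0:v1,u0:u1]
    if scale!=1: im=cv2.resize(im,None,fx=scale,fy=scale,interpolation=cv2.INTER_CUBIC)
    cv2.imwrite("pics/"+fn,im); np.savez("cam_"+name,**{k:np.array(v) for k,v in f.items()}); return f
def load(name): return dict(np.load("cam_"+name+".npz"))
def px2w(f,u,v,z):
    d=np.array([(u-f["cx"])/f["fx"],(v-f["cy"])/f["fy"]]); s=d.copy()
    for _ in range(20): s=d/(1+f["k1"]*(s@s))
    R=np.array(f["R"]);t=np.array(f["t"]).ravel()
    ray=R.T@np.array([s[0],s[1],1]); c=-R.T@t
    return (c+ray*(z-c[2])/ray[2]).round(1)
def w2px(f,X):
    R=np.array(f["R"]);t=np.array(f["t"]).ravel(); p=R@np.array(X,float)+t; s=p[:2]/p[2]; s=s*(1+f["k1"]*(s@s))
    return np.array([s[0]*f["fx"]+f["cx"],s[1]*f["fy"]+f["cy"]]).round(1)
def state():
    o=ctrl.get_obs(); R=Ro.from_quat(o["orientation"]).as_matrix()
    print("t",round(o["time_s"],2),"tcp",np.round(o["tool_pos"],1),"F",np.round(o["force"],1),"open",round(o["opening"],1)); print("q",np.round(o["joint_pos"],2)); print("R",R.round(3).tolist()); return o,R
def go(pos,yaw=None,Rt=None):
    """shares from current pose to TCP pos, tool down with tool-y(jaw) at world angle yaw, or Rt"""
    o=ctrl.get_obs(); R=Ro.from_quat(o["orientation"]).as_matrix()
    d=R.T@(np.array(pos,float)-o["tool_pos"])
    if yaw is not None:
        best=None
        for k in (0,np.pi):
            y=np.array([np.cos(yaw+k),np.sin(yaw+k),0]); z=np.array([0,0,-1.]); Q=np.stack([np.cross(y,z),y,z],1)
            rv=Ro.from_matrix(R.T@Q).as_rotvec()
            if best is None or np.linalg.norm(rv)<np.linalg.norm(best): best=rv
    elif Rt is not None: best=Ro.from_matrix(R.T@Rt).as_rotvec()
    else: best=np.zeros(3)
    print("T",(d/800).round(4).tolist(),"rot",(best/(np.pi/2)).round(4).tolist(),"rows>=",np.ceil(max(np.linalg.norm(d)/41.7,np.degrees(np.linalg.norm(best))/7.16)))
E
python3 - <<'E'
from h import *
for n in("top","side"):
    f=snap(n,n+"1.png",scale=1.5); print(n,f["fx"],np.round(f["R"],2).tolist(),np.round(f["t"]),(-np.array(f["R"]).T@np.array(f["t"]).ravel()).round())
state()
E
```

```text
pics
top 377.03268700163244 [[-0.0, -1.0, -0.0], [-1.0, 0.0, -0.1], [0.1, 0.0, -1.0]] [  35.  543. 1051.] [ 437.   33. 1099.]
side 471.27024249674076 [[0.92, -0.4, 0.01], [-0.3, -0.72, -0.63], [0.26, 0.57, -0.78]] [-485.  225. 1314.] [ 175. -779. 1172.]
t 0.1 tcp [274.9 560.8 230.4] F [-0.6  0.7 -0.8] open 85.7
q [-1.18  0.38  0.02  1.37 -0.01  1.39 -0.05]
R [[-0.898, 0.44, -0.001], [0.44, 0.898, -0.002], [-0.0, -0.002, -1.0]]
```

View pics/top1.png

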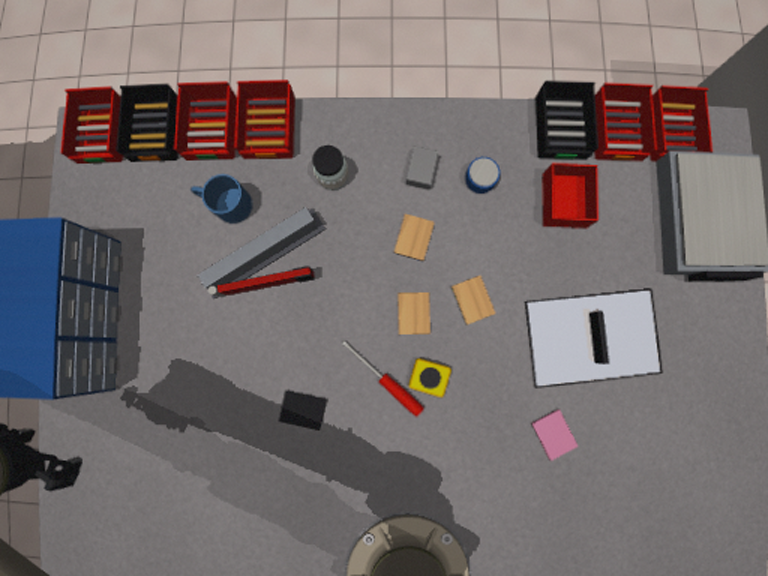

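View pics/side1.png

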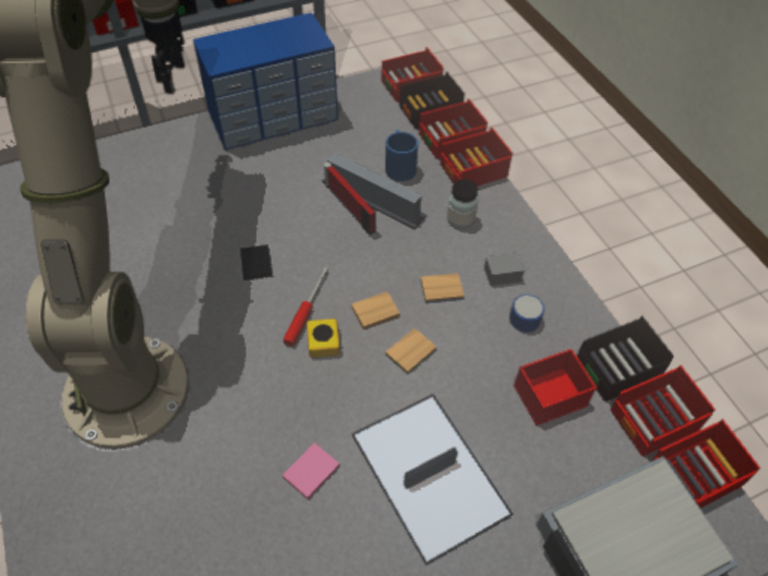

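The top view (1.5x) shows the stand at about (260,245) and the red leg from its pivot at (212,290) to its tip at (312,272). The tray is at (594,338).

Three bare-wood panels are at (415,237), (414,313) and (473,299). These fit the listed panels, face down. The black (303,409) and pink (554,435) pieces are the look-alikes I leave alone. I'll confirm in enlarged crops.

```bash
python3 - <<'E'
from h import *
f=eyes.grab_frame("top"); im=f["img"][...,::-1]
a=cv2.resize(im[130:205,125:225],None,fx=5,fy=5,interpolation=cv2.INTER_CUBIC)
b=cv2.resize(im[135:240,255:345],None,fx=3,fy=3.57,interpolation=cv2.INTER_CUBIC)
b=cv2.resize(im[135:235,260:335],None,fx=3.75,fy=3.75,interpolation=cv2.INTER_CUBIC)
h=max(a.shape[0],b.shape[0]); c=np.zeros((h,a.shape[1]+b.shape[1],3),np.uint8); c[:a.shape[0],:500]=a; c[:b.shape[0],500:]=b
cv2.imwrite("pics/crop1.png",c)
# panels: wood colour contours, tray
hsv=cv2.cvtColor(im,cv2.COLOR_BGR2HSV)
for nm,lo,hi,z,box in(("wood",(8,50,130),(25,200,255),12,(130,240,240,350)),("tray",(95,5,150),(135,60,255),4,(185,265,345,445)),("red",(0,150,60),(6,255,255),70,(165,205,130,220))):
    m=cv2.inRange(hsv,lo,hi); k=np.zeros_like(m); k[box[0]:box[1],box[2]:box[3]]=1; m=m*k
    for ct in cv2.findContours(m,cv2.RETR_EXTERNAL,cv2.CHAIN_APPROX_NONE)[0]:
        if cv2.contourArea(ct)<150: continue
        bp=cv2.boxPoints(cv2.minAreaRect(ct)); W=np.array([px2w(f,u,v,z) for u,v in bp]); e=W[1]-W[0]; g=W[2]-W[1]
        print(nm,bp.mean(0).round(1),"ctr",W.mean(0).round(1),"L",np.hypot(*e[:2]).round(),np.degrees(np.arctan2(e[1],e[0])).round(1),np.hypot(*g[:2]).round(),np.degrees(np.arctan2(g[1],g[0])).round(1))
E
```

```text
wood [275.5 208.5] ctr [503.4 -13.2  12. ] L 61.0 -90.1 78.0 179.6
wood [315.3 199.4] ctr [ 529.7 -129.1   12. ] L 61.0 -68.3 81.0 -159.1
wood [275.7 157.5] ctr [653.1 -14.6  12. ] L 80.0 -15.9 63.0 -106.3
tray [395.4 224.8] ctr [ 454.9 -369.6    4. ] L 254.0 -84.2 166.0 -175.7
red [175.5 186. ] ctr [562.4 265.9  70. ] L 175.0 -77.3 16.0 -166.6
```

View pics/crop1.png

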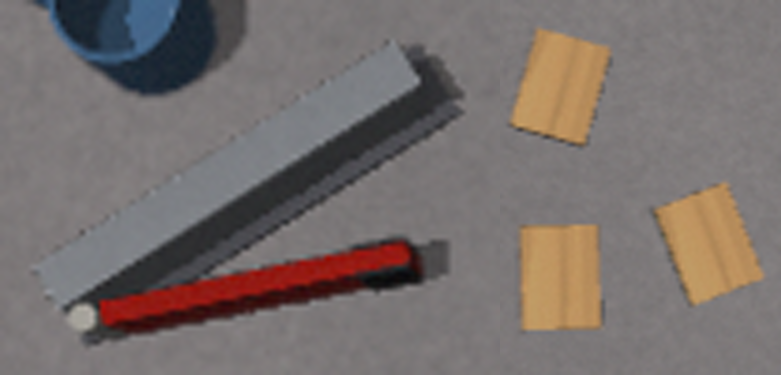

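The crop shows the rail top with corners (30,270), (390,40), (418,82) and (62,308), the hinge pin at (82,318) and the leg tip at about (412,253). The three panels are bare wood and nothing touches them.

```bash
python3 - <<'E'
from h import *
f=eyes.grab_frame("top")
P=lambda u,v,z:px2w(f,125+u/5,130+v/5,z)
C=[P(*c,70) for c in((30,270),(390,40),(418,82),(62,308))]; print("rail",C)
hg=P(82,318,70); tip=P(412,253,70); print("hinge",hg,"tip",tip,np.linalg.norm(tip-hg))
# stand y axis: hinge is at +y end; front edge C3(+y)->C2(-y)
y=(C[3]-C[2]+C[0]-C[1])[:2]; L=np.linalg.norm(y)/2; y/=np.linalg.norm(y); x=np.array([y[1],-y[0]])
mid=(np.mean(C,0)[:2]); o1=mid-15*x; o2=hg[:2]+10*x-110*y
print("len",L,"yaw x",np.degrees(np.arctan2(x[1],x[0])),"orig",o1,o2)
o=(o1+o2)/2
a=lambda th:o-10*x+110*y+186*(-y*np.cos(th)-x*np.sin(th))
d=(tip-hg)[:2]; print("leg ang",np.arctan2(-d@x,-d@y),"tip0.94",a(.94),"seat",o-70*x)
print("w2px check origin",w2px(f,[*o,70]))
E
```

```text
rail [array([568.3, 391.9,  70. ]), array([697.5, 191. ,  70. ]), array([673.4, 174.8,  70. ]), array([546.9, 372.8,  70. ])]
hinge [541.3 361.2  70. ] tip [577.1 176.7  70. ] 187.9411876093157
len 236.9091070431865 yaw x 32.66039065494357 orig [608.89673916 274.53012334] [609.08126937 273.98933825]
leg ang 0.3783750591137 tip0.94 [473.95270141 188.05539761] seat [550.05712032 236.48363974]
w2px check origin [172.7 169.3]
```

The hinge- and rail-based origins agree to 1 mm: stand at (609,274), x yaw 32.7°, leg angle 0.38, seat (550,236). Next I'll plan the leg push and refine the tray pose.

```bash
cat >> h.py <<'E'
YW=np.radians(32.66); sx=np.array([np.cos(YW),np.sin(YW)]); sy=np.array([-sx[1],sx[0]]); so=np.array([609.,274.2])
def st(x,y): return so+x*sx+y*sy
def down(yaw):
    y=np.array([np.cos(yaw),np.sin(yaw),0]); z=np.array([0,0,-1.]); return np.stack([np.cross(y,z),y,z],1)
def near(Q,R):
    Q2=Q@np.diag([-1,-1,1]); return min((Q,Q2),key=lambda A:np.linalg.norm(Ro.from_matrix(R.T@A).as_rotvec()))
def plan(wps,flip=True):
    """wps: (pos, Rt or None); prints shift/turn of each from the nominal end of the one before"""
    o,R=state(); p=np.array(o["tool_pos"],float)
    for pos,Q in wps:
        Q=R if Q is None else (near(Q,R) if flip else Q); d=R.T@(np.array(pos,float)-p); rv=Ro.from_matrix(R.T@Q).as_rotvec()
        print(np.round(pos,1),"T",(d/800).round(4).tolist(),"rot",(rv/(np.pi/2)).round(4).tolist(),"rows",max(np.linalg.norm(d)/41.7,np.degrees(np.linalg.norm(rv))/7.16).round(1)); p=np.array(pos,float);R=Q
E
python3 - <<'E'
from h import *
hg=st(-10,110)
def leg(th,s,n): return hg+s*(-sy*np.cos(th)-sx*np.sin(th))+n*(sx*np.cos(th)-sy*np.sin(th))
d=-sy*np.cos(.8)-sx*np.sin(.8); Q=down(np.arctan2(d[1],d[0]))
a=leg(.378,160,30)
plan([([330,420,300],Q),([*a,180],None),([*a,32],None),([*leg(.6,160,19),32],None),([*leg(.8,160,19),32],None),([*leg(.94,160,19),32],None)])
# tray refine incl. lip
f=load("top"); im=f["img"][...,::-1]
g=im[185:265,340:450].astype(int); bg=np.median(g.reshape(-1,3),0)
hsv=cv2.cvtColor(im,cv2.COLOR_BGR2HSV); m=((im.mean(2)>170)|(im.mean(2)<60)).astype(np.uint8); k=np.zeros_like(m);k[188:262,345:446]=1
m*=k; ct=max(cv2.findContours(m,cv2.RETR_EXTERNAL,cv2.CHAIN_APPROX_NONE)[0],key=cv2.contourArea)
bp=cv2.boxPoints(cv2.minAreaRect(ct)); W=np.array([px2w(f,u,v,8) for u,v in bp]); print(W.mean(0),[ (np.hypot(*e[:2]).round(1),np.degrees(np.arctan2(e[1],e[0])).round(1)) for e in (W[1]-W[0],W[2]-W[1],W[3]-W[2],W[0]-W[3])])
m2=(im.max(2)<70).astype(np.uint8); k[:]=0;k[200:245,375:420]=1; ct=max(cv2.findContours(m2*k,cv2.RETR_EXTERNAL,cv2.CHAIN_APPROX_NONE)[0],key=cv2.contourArea)
r=cv2.minAreaRect(ct); print("fin",r,px2w(f,*r[0],40))
E
```

```text
t 0.2 tcp [275.  560.9 230.7] F [-0.4 -0.2 -0.4] open 85.2
q [-1.18  0.38  0.02  1.37 -0.01  1.39 -0.05]
R [[-0.898, 0.44, -0.0], [0.44, 0.898, -0.001], [-0.0, -0.001, -1.0]]
[330 420 300] T [-0.1393, -0.128, -0.0865] rot [-0.0008, -0.0001, -0.1437] rows 4.0
[601.2 210.1 180. ] T [-0.3899, -0.1782, 0.15] rot [0.0, 0.0, 0.0] rows 8.7
[601.2 210.1  32. ] T [0.0, 0.0, 0.185] rot [0.0, 0.0, 0.0] rows 3.5
[555.4 200.9  32. ] T [0.0531, -0.0242, 0.0] rot [0.0, 0.0, 0.0] rows 1.1
[523.2 201.3  32. ] T [0.0393, -0.0087, 0.0] rot [0.0, 0.0, 0.0] rows 0.8
[501.1 205.4  32. ] T [0.0281, -0.0014, 0.0] rot [0.0, 0.0, 0.0] rows 0.5
[ 455.925 -368.15     8.   ] [(np.float64(260.9), np.float64(-83.2)), (np.float64(171.3), np.float64(-174.7)), (np.float64(258.5), np.float64(95.9)), (np.float64(167.2), np.float64(6.1))]
fin ((398.6649169921875, 224.59634399414062), (34.04336166381836, 8.826056480407715), 83.41805267333984) [ 454.4 -363.8   40. ]
```

```bash
python3 -m jog '{"translation":[[-0.139,-0.128,-0.0865],[-0.139,-0.128,-0.0865],[-0.139,-0.128,-0.0865],[-0.139,-0.128,-0.0865],[-0.139,-0.128,-0.0865],[-0.139,-0.128,-0.0865]],"rot":[[0,0,-0.144],[0,0,-0.144],[0,0,-0.144],[0,0,-0.144],[0,0,-0.144],[0,0,-0.144]],"fingers":[0,0,0,0,0,0]}' 
python3 -m jog '{"translation":[[-0.39,-0.178,0.15],[-0.39,-0.178,0.15],[-0.39,-0.178,0.15],[-0.39,-0.178,0.15],[-0.39,-0.178,0.15],[-0.39,-0.178,0.15],[-0.39,-0.178,0.15],[-0.39,-0.178,0.15],[-0.39,-0.178,0.15],[-0.39,-0.178,0.15]],"rot":[[0,0,0],[0,0,0],[0,0,0],[0,0,0],[0,0,0],[0,0,0],[0,0,0],[0,0,0],[0,0,0],[0,0,0]],"fingers":[0,0,0,0,0,0,0,0,0,0]}'
python3 - <<'E'
from h import *
hg=st(-10,110)
def leg(th,s,n): return hg+s*(-sy*np.cos(th)-sx*np.sin(th))+n*(sx*np.cos(th)-sy*np.sin(th))
a=leg(.378,160,30)
plan([([*a,150],None),([*a,32],None)])
E
```

```text
time_s: 0.7
tool_pos: [331.8, 418.3, 301.8]
orientation: [0.117, 0.993, 0.001, 0.001]
force: [-0.8, 0.9, -1.1]
opening: 12.3
time_s: 1.53
tool_pos: [605.0, 200.9, 177.2]
orientation: [0.121, 0.993, -0.002, -0.001]
force: [-1.7, -1.6, -0.2]
opening: -0.0
t 1.53 tcp [605.  200.9 177.2] F [-1.7 -1.6 -0.2] open -0.0
q [-0.55  0.45  0.25  1.42 -0.11  1.29  1.03]
R [[-0.971, 0.239, -0.002], [0.239, 0.971, -0.005], [0.001, -0.005, -1.0]]
[601.2 210.1 150. ] T [0.0073, 0.0102, 0.034] rot [0.0, 0.0, 0.0] rows 0.7
[601.2 210.1  32. ] T [-0.0001, 0.0007, 0.1475] rot [0.0, 0.0, 0.0] rows 2.8
```

```bash
python3 -m jog '{"translation":[[0.0073,0.01,0],[0.0073,0.01,0.04],[0.0073,0.01,0.08],[0.0073,0.01,0.12],[0.0073,0.01,0.16],[0.0073,0.011,0.181],[0.0073,0.011,0.181],[0.0073,0.011,0.181]],"rot":[[0,0,0],[0,0,0],[0,0,0],[0,0,0],[0,0,0],[0,0,0],[0,0,0],[0,0,0]],"fingers":[0,0,0,0,0,0,0,0]}' 
python3 - <<'E'
from h import *
hg=st(-10,110)
def leg(th,s,n): return hg+s*(-sy*np.cos(th)-sx*np.sin(th))+n*(sx*np.cos(th)-sy*np.sin(th))
plan([([*leg(t,160,19),32],None) for t in (.4,.5,.6,.7,.8,.9)]); snap("top","leg1.png",crop=(120,110,260,220),scale=4)
E
```

```text
time_s: 2.2
tool_pos: [599.5, 212.6, 31.6]
orientation: [0.119, 0.993, -0.003, -0.002]
force: [-0.1, -0.4, 0.2]
opening: -0.0
t 2.2 tcp [599.5 212.6  31.6] F [-0.1 -0.4  0.2] open -0.0
q [-0.55  0.58  0.22  1.57 -0.14  1.02  1.04]
R [[-0.972, 0.237, -0.005], [0.237, 0.972, -0.005], [0.003, -0.005, -1.0]]
[587.  206.9  32. ] T [0.0135, -0.0106, -0.0004] rot [0.0, 0.0, 0.0] rows 0.3
[571.4 203.1  32. ] T [0.0179, -0.0092, 0.0001] rot [0.0, 0.0, 0.0] rows 0.4
[555.4 200.9  32. ] T [0.0187, -0.0074, 0.0001] rot [0.0, 0.0, 0.0] rows 0.4
[539.3 200.3  32. ] T [0.0194, -0.0055, 0.0001] rot [0.0, 0.0, 0.0] rows 0.4
[523.2 201.3  32. ] T [0.0198, -0.0035, 0.0001] rot [0.0, 0.0, 0.0] rows 0.4
[507.4 203.9  32. ] T [0.0201, -0.0016, 0.0001] rot [0.0, 0.0, 0.0] rows 0.4
```

View pics/leg1.png

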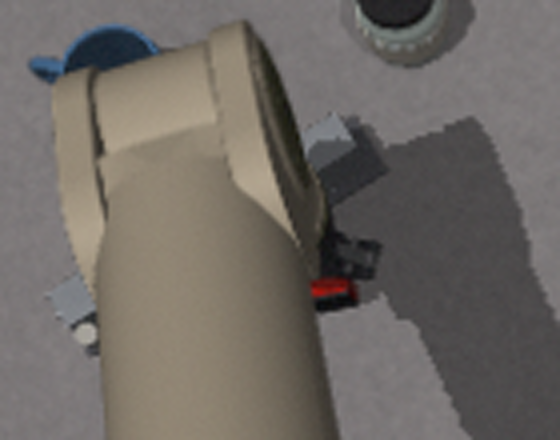

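The view is mostly hidden by the arm, but the finger at (355,255) is between the rail and the red leg tip (335,292). Now I'll push, in small slow rows.

```bash
python3 -m jog '{"translation":[[0.0135,-0.0106,0],[0.0225,-0.0152,0],[0.0314,-0.0198,0],[0.0407,-0.0235,0],[0.05,-0.0272,0],[0.06,-0.03,0],[0.0695,-0.0327,0],[0.0795,-0.0345,0],[0.0893,-0.0362,0],[0.0893,-0.0362,0]],"rot":[[0,0,0],[0,0,0],[0,0,0],[0,0,0],[0,0,0],[0,0,0],[0,0,0],[0,0,0],[0,0,0],[0,0,0]],"fingers":[0,0,0,0,0,0,0,0,0,0]}' 
python3 -m jog '{"translation":[[0.007,-0.0005,0],[0.014,-0.001,0],[0.02,-0.0015,0],[0.024,-0.0015,0],[0.027,-0.0015,0],[0.027,-0.0015,0]],"rot":[[0,0,0],[0,0,0],[0,0,0],[0,0,0],[0,0,0],[0,0,0]],"fingers":[0,0,0,0,0,0]}' 
python3 -m jog '{"translation":[[0.002,0,0],[0.004,0,0],[0.004,0,0]],"rot":[[0,0,0],[0,0,0],[0,0,0]],"fingers":[0,0,0]}' 
python3 - <<'E'
from h import *
hg=st(-10,110)
def leg(th,s,n): return hg+s*(-sy*np.cos(th)-sx*np.sin(th))+n*(sx*np.cos(th)-sy*np.sin(th))
plan([([*leg(.94,160,18),32],None) ])
E
```

```text
time_s: 3.08
tool_pos: [524.5, 202.5, 35.3]
orientation: [0.119, 0.993, -0.001, 0.0]
force: [0.3, -0.3, 0.3]
opening: 0.4
time_s: 3.58
tool_pos: [503.1, 206.8, 35.7]
orientation: [0.119, 0.993, -0.001, 0.001]
force: [2.8, 0.3, 2.1]
opening: -0.1
time_s: 3.83
tool_pos: [501.8, 207.2, 35.8]
orientation: [0.119, 0.993, -0.0, 0.002]
force: [11.0, 0.4, -3.4]
opening: -0.0
t 3.83 tcp [501.8 207.2  35.8] F [11.   0.4 -3.4] open -0.0
q [-0.63  0.39  0.22  1.84 -0.1   0.92  0.96]
R [[-0.972, 0.237, 0.005], [0.237, 0.972, -0.001], [-0.005, -0.0, -1.0]]
[500.1 205.7  32. ] T [0.0016, -0.0023, 0.0048] rot [0.0, 0.0, 0.0] rows 0.1
```

```bash
python3 -m jog '{"translation":[[0.003,0,0],[0.004,0,0],[0.004,0,0],[0.004,0,0]],"rot":[[0,0,0],[0,0,0],[0,0,0],[0,0,0]],"fingers":[0,0,0,0]}' 
python3 -m jog '{"translation":[[-0.02,0,0],[-0.03,0,0],[-0.03,0,-0.06],[-0.03,0,-0.12],[-0.03,0,-0.19],[-0.03,0,-0.24],[-0.03,0,-0.28],[-0.03,0,-0.28]],"rot":[[0,0,0],[0,0,0],[0,0,0],[0,0,0],[0,0,0],[0,0,0],[0,0,0],[0,0,0]],"fingers":[0,0,0,0,0,0,0,0]}' 
python3 - <<'E'
from h import *
# tray long axis -84 deg; must end at -57.34
Q=down(np.radians(-84)); T=np.array([455,-367.])
plan([([560,-80,260],Q),([*T,200],None),([*T,60],None)])
E
```

```text
time_s: 4.17
tool_pos: [501.8, 207.2, 35.9]
orientation: [0.12, 0.993, 0.0, 0.005]
force: [16.4, 1.1, -8.1]
opening: 0.2
time_s: 4.83
tool_pos: [523.6, 202.0, 266.0]
orientation: [0.12, 0.993, 0.002, 0.007]
force: [1.5, -0.8, 0.2]
opening: -0.1
t 4.83 tcp [523.6 202.  266. ] F [ 1.5 -0.8  0.2] open -0.1
q [-0.64  0.22  0.25  1.52 -0.05  1.4   0.95]
R [[-0.971, 0.239, 0.014], [0.239, 0.971, 0.002], [-0.013, 0.005, -1.0]]
[560 -80 260] T [-0.1282, -0.3315, 0.0076] rot [0.0016, 0.009, -0.22] rows 6.8
[ 455. -367.  200.] T [0.168, -0.3431, 0.075] rot [0.0, 0.0, 0.0] rows 7.5
[ 455. -367.   60.] T [0.0, 0.0, 0.175] rot [0.0, 0.0, 0.0] rows 3.4
```

```bash
python3 -m jog '{"translation":[[-0.128,-0.3315,0.0076],[-0.128,-0.3315,0.0076],[-0.128,-0.3315,0.0076],[-0.128,-0.3315,0.0076],[-0.128,-0.3315,0.0076],[-0.128,-0.3315,0.0076],[-0.128,-0.3315,0.0076],[-0.128,-0.3315,0.0076]],"rot":[[0,0.01,-0.22],[0,0.01,-0.22],[0,0.01,-0.22],[0,0.01,-0.22],[0,0.01,-0.22],[0,0.01,-0.22],[0,0.01,-0.22],[0,0.01,-0.22]],"fingers":[1,1,1,1,1,1,1,1]}' 
python3 -m jog '{"translation":[[0.168,-0.343,0.075],[0.168,-0.343,0.075],[0.168,-0.343,0.075],[0.168,-0.343,0.075],[0.168,-0.343,0.075],[0.168,-0.343,0.075],[0.168,-0.343,0.075],[0.168,-0.343,0.075],[0.168,-0.343,0.075],[0.168,-0.343,0.075]],"rot":[[0,0,0],[0,0,0],[0,0,0],[0,0,0],[0,0,0],[0,0,0],[0,0,0],[0,0,0],[0,0,0],[0,0,0]],"fingers":[1,1,1,1,1,1,1,1,1,1]}' 
python3 - <<'E'
from h import *
Q=down(np.radians(-84)); T=np.array([455,-367.])
plan([([*T,100],Q),([*T,18],None)])
snap("side","side2.png",crop=(180,130,420,384),scale=2.3); f=snap("top","top2.png",crop=(120,100,320,250),scale=4)
for n in("side","top"): f=load(n); print(n,[w2px(f,p).tolist() for p in ([*st(-70,0),70],[*T,0],)])
E
```

```text
time_s: 5.5
tool_pos: [557.9, -90.1, 259.3]
orientation: [-0.046, 0.999, -0.001, -0.002]
force: [-1.4, -0.9, -0.1]
opening: 85.8
time_s: 6.33
tool_pos: [446.8, -377.0, 198.7]
orientation: [-0.044, 0.999, 0.0, -0.004]
force: [1.5, 1.3, -0.6]
opening: 85.7
t 6.33 tcp [ 446.8 -377.   198.7] F [ 1.5  1.3 -0.6] open 85.7
q [ 0.2   0.35  0.57  1.55 -0.19  1.3   2.46]
R [[-0.996, -0.088, -0.008], [-0.088, 0.996, 0.001], [0.008, 0.001, -1.0]]
[ 455. -367.  100.] T [-0.0123, 0.0114, 0.1233] rot [0.0008, -0.0048, -0.0108] rows 2.4
[ 455. -367.   18.] T [0.0, 0.0, 0.1025] rot [0.0, 0.0, 0.0] rows 2.0
side [[232.8, 132.9], [285.1, 315.2]]
top [[185.8, 190.4], [394.8, 224.6]]
```

View pics/top2.png

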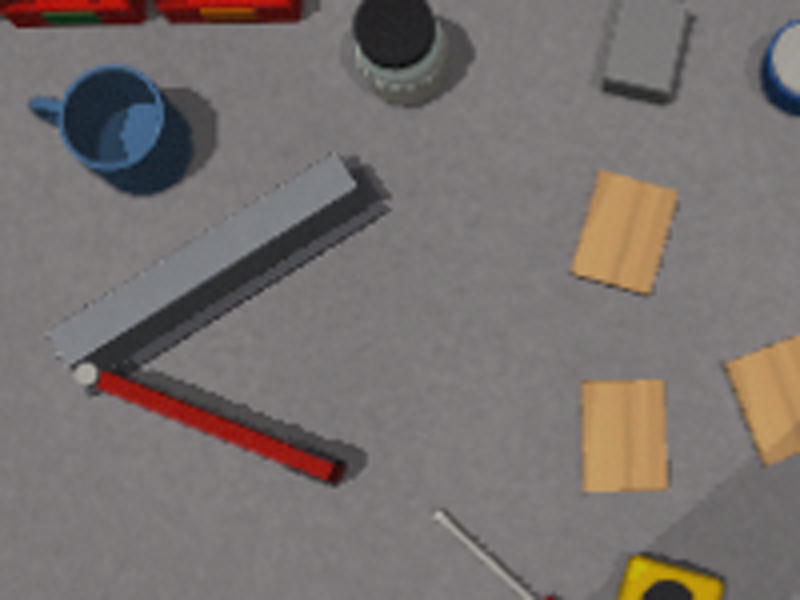

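View pics/side2.png

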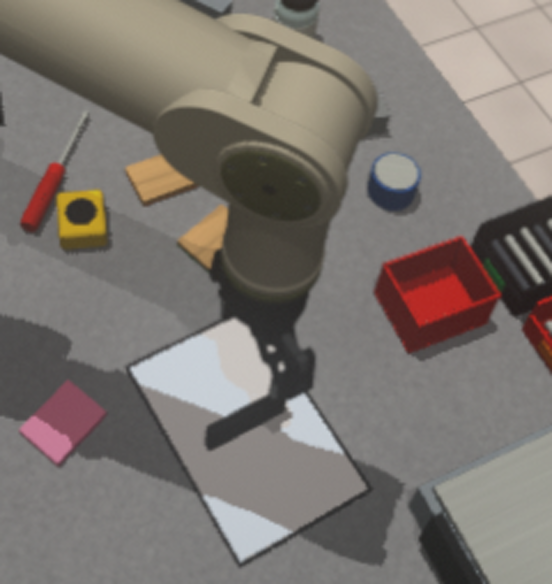

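The top crop shows the leg swung well out, with its tip at crop (338,472), i.e. image (204.5,218). The side crop shows the gripper over the tray beside the fin. Descending and gripping.

```bash
python3 -m jog '{"translation":[[-0.0123,0.0114,0],[-0.0123,0.0114,0.04],[-0.0123,0.0114,0.08],[-0.0123,0.0114,0.12],[-0.0123,0.0114,0.123],[-0.0123,0.0114,0.123],[-0.0123,0.0114,0.123]],"rot":[[0,-0.005,-0.011],[0,-0.005,-0.011],[0,-0.005,-0.011],[0,-0.005,-0.011],[0,-0.005,-0.011],[0,-0.005,-0.011],[0,-0.005,-0.011]],"fingers":[1,1,1,1,1,1,1]}' 
python3 - <<'E'
from h import *
f=load("top"); tip=px2w(f,204.5,218,70)[:2]; d=tip-st(-10,110); print(np.arctan2(-d@sx,-d@sy),np.hypot(*d))
plan([([455,-367,18],down(np.radians(-84)))])
E
```

```text
time_s: 7.02
tool_pos: [459.4, -363.6, 102.5]
orientation: [-0.056, 0.998, 0.0, 0.002]
force: [-0.5, -0.9, 0.3]
opening: 85.2
0.9317616554176951 190.2216064456848
t 7.02 tcp [ 459.4 -363.6  102.5] F [-0.5 -0.9  0.3] open 85.2
q [ 0.2   0.43  0.53  1.67 -0.24  1.1   2.49]
R [[-0.994, -0.113, 0.004], [-0.113, 0.994, 0.001], [-0.004, 0.001, -1.0]]
[ 455 -367   18] T [0.0063, -0.0037, 0.1057] rot [0.0005, 0.0025, 0.0052] rows 2.0
```

```bash
python3 -m jog '{"translation":[[0.006,-0.0037,0.03],[0.006,-0.0037,0.06],[0.006,-0.0037,0.09],[0.006,-0.0037,0.106],[0.006,-0.0037,0.106],[0.006,-0.0037,0.106]],"rot":[[0,0,0.005],[0,0,0.005],[0,0,0.005],[0,0,0.005],[0,0,0.005],[0,0,0.005]],"fingers":[1,1,1,1,1,1]}' 
python3 -m jog '{"translation":[[0,0,0],[0,0,0],[0,0,0],[0,0,0],[0,0,0],[0,0,0],[0,0,0],[0,0,0],[0,0,0]],"rot":[[0,0,0],[0,0,0],[0,0,0],[0,0,0],[0,0,0],[0,0,0],[0,0,0],[0,0,0],[0,0,0]],"fingers":[0,0,0,0,0,0,0,0,0]}' 80
python3 - <<'E'
from h import *
state()
E
```

```text
time_s: 7.52
tool_pos: [456.1, -367.3, 19.1]
orientation: [-0.053, 0.999, 0.0, 0.002]
force: [-0.2, 0.5, 0.9]
opening: 85.1
time_s: 8.27
tool_pos: [456.3, -367.8, 19.7]
orientation: [-0.053, 0.999, -0.0, 0.003]
force: [-0.4, -0.3, 6.1]
opening: 10.8
t 8.27 tcp [ 456.3 -367.8   19.7] F [-0.4 -0.3  6.1] open 10.8
q [ 0.24  0.53  0.5   1.74 -0.31  0.94  2.54]
R [[-0.994, -0.105, 0.006], [-0.105, 0.994, -0.0], [-0.006, -0.001, -1.0]]
```

```bash
python3 -m jog '{"translation":[[0,0,-0.02],[0,0,-0.05],[0,0,-0.09],[0,0,-0.13],[0,0,-0.17],[0,0,-0.21],[0,0,-0.25],[0,0,-0.25],[0,0,-0.25]],"rot":[[0,0,0],[0,0,0],[0,0,0],[0,0,0],[0,0,0],[0,0,0],[0,0,0],[0,0,0],[0,0,0]],"fingers":[0,0,0,0,0,0,0,0,0]}' 80
python3 - <<'E'
from h import *
Q=down(np.radians(122.66))
plan([([570,-80,240],down(np.radians(110))),([*st(-70,0),220],Q)],flip=False)
E
```

```text
time_s: 9.02
tool_pos: [455.5, -368.0, 220.3]
orientation: [-0.053, 0.999, -0.001, 0.004]
force: [0.9, -0.8, -6.2]
opening: 11.1
t 9.02 tcp [ 455.5 -368.   220.3] F [ 0.9 -0.8 -6.2] open 11.1
q [ 0.18  0.33  0.57  1.53 -0.18  1.33  2.45]
R [[-0.994, -0.105, 0.007], [-0.105, 0.994, -0.001], [-0.007, -0.002, -1.0]]
[570 -80 240] T [-0.1803, 0.3429, -0.0239] rot [-0.0016, 0.0044, -0.1552] rows 7.4
[550.1 236.4 220. ] T [-0.1119, 0.3802, 0.025] rot [0.0, 0.0, -0.1407] rows 7.6
```

```bash
python3 -m jog '{"translation":[[-0.015,0.03,-0.0239],[-0.045,0.08,-0.0239],[-0.07,0.13,-0.0239],[-0.09,0.17,-0.0239],[-0.11,0.21,-0.0239],[-0.135,0.26,-0.0239],[-0.16,0.3,-0.0239],[-0.18,0.343,-0.0239],[-0.18,0.343,-0.0239],[-0.18,0.343,-0.0239]],"rot":[[0,0.004,-0.155],[0,0.004,-0.155],[0,0.004,-0.155],[0,0.004,-0.155],[0,0.004,-0.155],[0,0.004,-0.155],[0,0.004,-0.155],[0,0.004,-0.155],[0,0.004,-0.155],[0,0.004,-0.155]],"fingers":[0,0,0,0,0,0,0,0,0,0]}' 80
python3 -m jog '{"translation":[[-0.01,0.03,0.01],[-0.025,0.08,0.02],[-0.04,0.13,0.025],[-0.055,0.18,0.025],[-0.07,0.23,0.025],[-0.085,0.28,0.025],[-0.1,0.33,0.025],[-0.112,0.38,0.025],[-0.112,0.38,0.025],[-0.112,0.38,0.025]],"rot":[[0,0,-0.141],[0,0,-0.141],[0,0,-0.141],[0,0,-0.141],[0,0,-0.141],[0,0,-0.141],[0,0,-0.141],[0,0,-0.141],[0,0,-0.141],[0,0,-0.141]],"fingers":[0,0,0,0,0,0,0,0,0,0]}' 80
python3 - <<'E'
from h import *
Q=down(np.radians(122.66))
plan([([*st(-70,0),120],Q),([*st(-70,0),89],None)],flip=False)
E
```

```text
time_s: 9.85
tool_pos: [569.1, -75.4, 236.4]
orientation: [-0.177, 0.984, -0.0, -0.002]
force: [-0.6, -1.0, -5.6]
opening: 11.0
time_s: 10.68
tool_pos: [544.7, 243.6, 213.2]
orientation: [-0.288, 0.958, 0.0, -0.005]
force: [-0.2, -1.0, -6.7]
opening: 11.0
t 10.68 tcp [544.7 243.6 213.2] F [-0.2 -1.  -6.7] open 11.0
q [-0.6   0.34  0.16  1.48 -0.06  1.34  1.72]
R [[-0.835, -0.551, -0.009], [-0.551, 0.835, -0.002], [0.009, 0.004, -1.0]]
[550.1 236.4 120. ] T [-0.0017, -0.0116, 0.1165] rot [0.0022, -0.0058, 0.0085] rows 2.2
[550.1 236.4  89. ] T [0.0, 0.0, 0.0388] rot [0.0, 0.0, 0.0] rows 0.7
```

```bash
python3 -m jog '{"translation":[[-0.0017,-0.0116,0.03],[-0.0017,-0.0116,0.06],[-0.0017,-0.0116,0.09],[-0.0017,-0.0116,0.1165],[-0.0017,-0.0116,0.1165],[-0.0017,-0.0116,0.1165],[-0.0017,-0.0116,0.1165]],"rot":[[0.002,-0.006,0.0085],[0.002,-0.006,0.0085],[0.002,-0.006,0.0085],[0.002,-0.006,0.0085],[0.002,-0.006,0.0085],[0.002,-0.006,0.0085],[0.002,-0.006,0.0085]],"fingers":[0,0,0,0,0,0,0]}' 80
python3 - <<'E'
from h import *
Q=down(np.radians(122.66))
plan([([*st(-70,0),92],Q)],flip=False)
f=snap("side","side3.png",crop=(190,70,310,190),scale=5)
E
```

```text
time_s: 11.27
tool_pos: [550.9, 235.2, 120.8]
orientation: [-0.28, 0.96, -0.0, 0.0]
force: [0.8, 1.0, -4.8]
opening: 10.8
t 11.27 tcp [550.9 235.2 120.8] F [ 0.8  1.  -4.8] open 10.8
q [-0.58  0.4   0.16  1.6  -0.07  1.14  1.74]
R [[-0.843, -0.538, 0.001], [-0.538, 0.843, 0.0], [-0.001, -0.0, -1.0]]
[550.1 236.4  92. ] T [0.0, 0.0018, 0.036] rot [-0.0002, 0.0005, -0.0011] rows 0.7
```

View pics/side3.png

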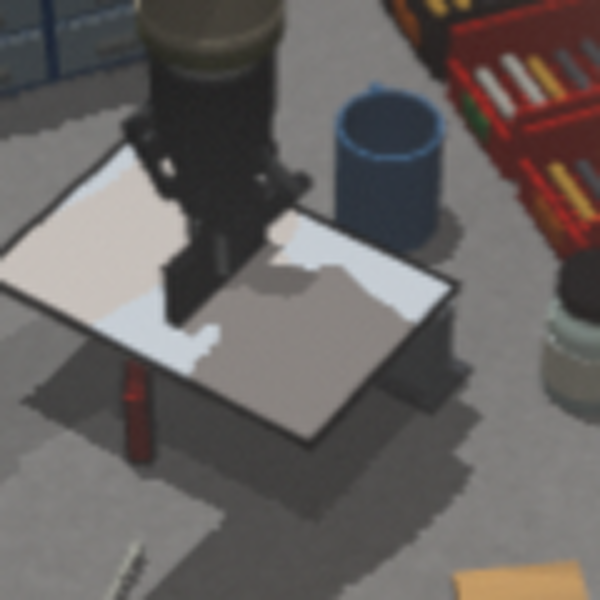

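The tray hangs level over the rail (rail end under crop (430,370)) and the leg tip (138,380). Lowering slowly.

```bash
python3 -m jog '{"translation":[[0,0.0018,0.01],[0,0.0018,0.02],[0,0.0018,0.03],[0,0.0018,0.034],[0,0.0018,0.034]],"rot":[[0,0,0],[0,0,0],[0,0,0],[0,0,0],[0,0,0]],"fingers":[0,0,0,0,0]}' 80
python3 -m jog '{"translation":[[0,0,0.002],[0,0,0.004],[0,0,0.004],[0,0,0.004]],"rot":[[0,0,0],[0,0,0],[0,0,0],[0,0,0]],"fingers":[0,0,0,0]}' 80
python3 - <<'E'
from h import *
plan([([*st(-70,0),89],down(np.radians(122.66)))],flip=False)
E
```

```text
time_s: 11.73
tool_pos: [549.5, 236.7, 92.7]
orientation: [-0.281, 0.96, -0.0, -0.0]
force: [0.5, -0.6, -5.8]
opening: 10.8
time_s: 12.07
tool_pos: [549.8, 236.8, 89.9]
orientation: [-0.281, 0.96, 0.0, 0.0]
force: [-1.5, -0.5, -2.0]
opening: 11.0
t 12.07 tcp [549.8 236.8  89.9] F [-1.5 -0.5 -2. ] open 11.0
q [-0.58  0.43  0.16  1.63 -0.07  1.08  1.74]
R [[-0.842, -0.539, 0.0], [-0.539, 0.842, 0.0], [-0.0, -0.0, -1.0]]
[550.1 236.4  89. ] T [-0.0001, -0.0006, 0.0012] rot [-0.0001, 0.0002, -0.0007] rows 0.0
```

```bash
python3 -m jog '{"translation":[[0,0,0.001],[0,0,0.001],[0,0,0.001]],"rot":[[0,0,0],[0,0,0],[0,0,0]],"fingers":[0,0,0]}' 80
python3 -m jog '{"translation":[[0,0,0],[0,0,0],[0,0,0],[0,0,0],[0,0,0],[0,0,-0.03],[0,0,-0.08],[0,0,-0.13],[0,0,-0.18],[0,0,-0.2]],"rot":[[0,0,0],[0,0,0],[0,0,0],[0,0,0],[0,0,0],[0,0,0],[0,0,0],[0,0,0],[0,0,0],[0,0,0]],"fingers":[0.5,0.5,0.5,0.5,0.5,0.5,0.6,0.8,0.8,0.8]}' 80
python3 - <<'E'
from h import *
# clear view of the stand: go above pink area
plan([([520,-120,300],None)])
E
```

```text
time_s: 12.32
tool_pos: [549.8, 236.8, 89.6]
orientation: [-0.281, 0.96, 0.0, 0.0]
force: [-4.9, -1.9, 1.9]
opening: 10.8
time_s: 13.15
tool_pos: [551.5, 237.4, 256.3]
orientation: [-0.281, 0.96, 0.001, 0.005]
force: [0.9, 0.3, 2.1]
opening: 68.3
t 13.15 tcp [551.5 237.4 256.3] F [0.9 0.3 2.1] open 68.3
q [-0.59  0.31  0.17  1.42 -0.05  1.41  1.72]
R [[-0.843, -0.539, 0.008], [-0.539, 0.843, 0.004], [-0.009, -0.001, -1.0]]
[ 520 -120  300] T [0.2733, -0.3552, -0.0569] rot [0.0, 0.0, 0.0] rows 8.7
```

The tray is released. To flip a panel I plan to:
1. Grip it across its 60 mm width near one end.
2. Turn the tool horizontal so the panel hangs upright, and stand it in the tray.
3. Tip it over, coloured face up.

First I'll test in the air whether the arm can point the tool horizontally sideways, along stand +y.

```bash
cat >> h.py <<'E'
def fr(y,z): y=np.array(y,float);z=np.array(z,float); return np.stack([np.cross(y,z),y,z],1)
X3=np.array([*sx,0]);Y3=np.array([*sy,0]);Z3=np.array([0,0,1.])
E
python3 - <<'E'
from h import *
p=[*st(-70,-130),340]; s=np.sqrt(.5)
plan([(p,down(YW)),(p,fr(X3,Y3*s-Z3*s)),(p,fr(X3,Y3))],flip=False)
E
```

```text
t 13.15 tcp [551.5 237.4 256.3] F [0.9 0.3 2.1] open 68.3
q [-0.59  0.31  0.17  1.42 -0.05  1.41  1.72]
R [[-0.843, -0.539, 0.008], [-0.539, 0.843, 0.004], [-0.009, -0.001, -1.0]]
[620.2 127.  340. ] T [0.001, -0.1626, -0.1045] rot [0.0042, 0.005, 0.9992] rows 12.6
[620.2 127.  340. ] T [0.0, 0.0, 0.0] rot [-0.0, 0.5, 0.0] rows 6.3
[620.2 127.  340. ] T [0.0, 0.0, 0.0] rot [0.0, 0.5, -0.0] rows 6.3
```

```bash
python3 -m jog '{"translation":[[0,-0.08,-0.1],[0,-0.16,-0.1],[0,-0.16,-0.1],[0,-0.16,-0.1],[0,-0.16,-0.1],[0,-0.16,-0.1],[0,-0.16,-0.1],[0,-0.16,-0.1]],"rot":[[0,0,0.5],[0,0,0.5],[0,0,0.5],[0,0,0.5],[0,0,0.5],[0,0,0.5],[0,0,0.5],[0,0,0.5]],"fingers":[1,1,1,1,1,1,1,1]}' 
python3 -m jog '{"translation":[[0,0,0],[0,0,0],[0,0,0],[0,0,0],[0,0,0],[0,0,0],[0,0,0],[0,0,0]],"rot":[[0,0,0.5],[0,0,0.5],[0,0,0.5],[0,0,0.5],[0,0,0.5],[0,0,0.5],[0,0,0.5],[0,0,0.5]],"fingers":[1,1,1,1,1,1,1,1]}' 
python3 -m jog '{"translation":[[0,0,0],[0,0,0],[0,0,0],[0,0,0],[0,0,0],[0,0,0],[0,0,0],[0,0,0]],"rot":[[0,0.5,0],[0,0.5,0],[0,0.5,0],[0,0.5,0],[0,0.5,0],[0,0.5,0],[0,0.5,0],[0,0.5,0]],"fingers":[1,1,1,1,1,1,1,1]}'
python3 -c "
from h import *; state()"
python3 -m jog '{"translation":[[0,0,0],[0,0,0],[0,0,0],[0,0,0],[0,0,0],[0,0,0],[0,0,0],[0,0,0],[0,0,0]],"rot":[[0,0.5,0],[0,0.5,0],[0,0.5,0],[0,0.5,0],[0,0.5,0],[0,0.5,0],[0,0.5,0],[0,0.5,0],[0,0.5,0]],"fingers":[1,1,1,1,1,1,1,1,1]}'
python3 -c "
from h import *; plan([([*st(-70,-130),340],fr(X3,Y3)),([*st(-70,-130),145],None)],flip=False)"
```

```text
time_s: 13.82
tool_pos: [620.0, 129.1, 336.3]
orientation: [0.109, 0.994, 0.003, 0.004]
force: [1.0, 0.4, 0.4]
opening: 85.4
time_s: 14.48
tool_pos: [619.9, 129.3, 336.2]
orientation: [0.481, 0.877, 0.004, 0.003]
force: [0.4, -0.2, 0.4]
opening: 85.7
time_s: 15.15
tool_pos: [620.5, 126.2, 332.2]
orientation: [0.445, 0.809, 0.187, -0.336]
force: [0.6, -1.0, -0.0]
opening: 85.6
t 15.15 tcp [620.5 126.2 332.2] F [ 0.6 -1.  -0. ] open 85.6
q [-0.05  0.73  0.27  0.89 -0.82  2.04  0.57]
R [[-0.379, 0.845, -0.376], [0.594, 0.534, 0.602], [0.71, 0.005, -0.704]]
time_s: 15.9
tool_pos: [620.3, 126.6, 328.8]
orientation: [-0.339, -0.618, -0.343, 0.621]
force: [0.2, 0.8, -0.8]
opening: 85.4
t 15.9 tcp [620.3 126.6 328.8] F [ 0.2  0.8 -0.8] open 85.4
q [ 0.46  1.16 -0.76  0.83 -0.76  2.04  0.24]
R [[0.002, 0.845, -0.535], [-0.007, 0.535, 0.845], [1.0, 0.002, 0.007]]
[620.2 127.  340. ] T [0.014, 0.0001, 0.0005] rot [0.0032, -0.0046, 0.0011] rows 0.3
[620.2 127.  145. ] T [-0.2438, 0.0, 0.0] rot [0.0, 0.0, 0.0] rows 4.7
```

The tool reached horizontal. Now I'll test over the actual site at lower height and look at the arm's clearance.

```bash
python3 -c "
from h import *; plan([([*st(-70,-60),250],fr(X3,Y3)),([*st(-70,-60),165],None)],flip=False)"
python3 -m jog '{"translation":[[-0.03,0,0.02],[-0.06,0,0.04],[-0.09,0,0.06],[-0.1,0,0.088],[-0.1,0,0.088],[-0.1,0,0.088]],"rot":[[0,0,0],[0,0,0],[0,0,0],[0,0,0],[0,0,0],[0,0,0]],"fingers":[1,1,1,1,1,1]}'
python3 -m jog '{"translation":[[-0.03,0,0],[-0.06,0,0],[-0.09,0,0],[-0.1,0,0],[-0.1,0,0],[-0.1,0,0]],"rot":[[0,0,0],[0,0,0],[0,0,0],[0,0,0],[0,0,0],[0,0,0]],"fingers":[1,1,1,1,1,1]}'
python3 -c "
from h import *; state(); snap('side','side4.png',crop=(150,40,400,228),scale=3.2)"
```

```text
t 15.9 tcp [620.3 126.6 328.8] F [ 0.2  0.8 -0.8] open 85.4
q [ 0.46  1.16 -0.76  0.83 -0.76  2.04  0.24]
R [[0.002, 0.845, -0.535], [-0.007, 0.535, 0.845], [1.0, 0.002, 0.007]]
[582.4 185.9 250. ] T [-0.0992, -0.0005, 0.0872] rot [0.0032, -0.0046, 0.0011] rows 2.5
[582.4 185.9 165. ] T [-0.1062, 0.0, 0.0] rot [0.0, 0.0, 0.0] rows 2.0
time_s: 16.4
tool_pos: [581.6, 188.8, 251.0]
orientation: [0.338, 0.621, 0.341, -0.62]
force: [0.0, 0.2, 1.6]
opening: 85.4
time_s: 16.9
tool_pos: [582.7, 189.2, 172.6]
orientation: [0.338, 0.622, 0.342, -0.619]
force: [1.0, 0.6, -0.2]
opening: 85.5
t 16.9 tcp [582.7 189.2 172.6] F [ 1.   0.6 -0.2] open 85.5
q [ 0.45  1.25 -0.71  1.05 -0.64  1.86  0.51]
R [[-0.006, 0.843, -0.539], [-0.003, 0.539, 0.843], [1.0, 0.007, -0.0]]
```

View pics/side4.png

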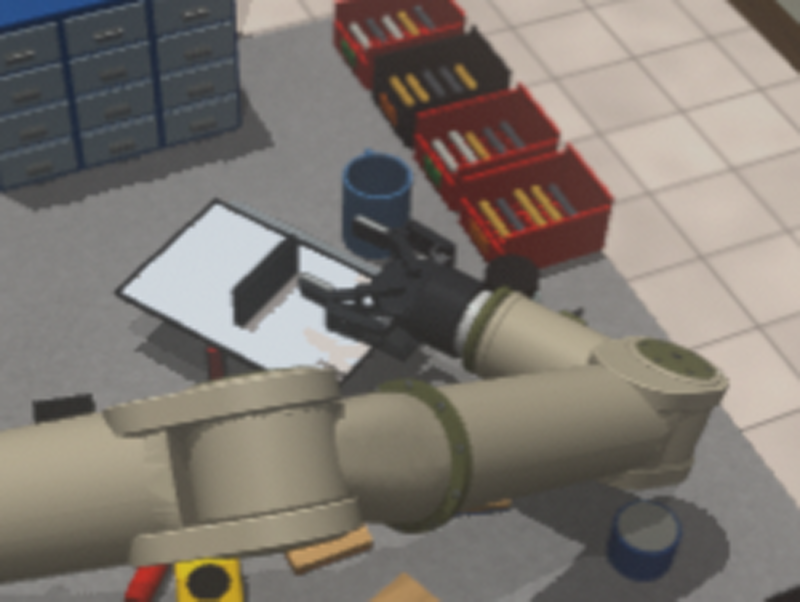

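The arm reaches the pose, but the wrist link passes close to the jar (black lid at (510,275)). Checking the distances numerically.

```bash
python3 - <<'E'
from h import *
f=load("top")
for n,u,v,z in(("jar",218,104.7,100),("cup",150,128,90),("carton",281.5,111,40),("tin",322,115.5,45),("bin",380,130,70),("tape",287,252,34),("driver",255,252,10),("p1",275.5,208.5,12),("p2",315.3,199.4,12),("p3",275.7,157.5,12)):
    w=px2w(f,u,v,z); r=w[:2]-so; print(n,w,"stand",(r@sx).round(),(r@sy).round())
print(st(-35,-11),st(-105,-11))
E
```

```text
jar [783.8 146.8 100. ] stand 78.0 -202.0
cup [722.5 337.1  90. ] stand 129.0 -8.0
carton [784.9 -31.3  40. ] stand -17.0 -352.0
tin [ 770.3 -148.3   45. ] stand -92.0 -443.0
bin [ 721.7 -309.3   70. ] stand -220.0 -552.0
tape [379.5 -44.   34. ] stand -365.0 -144.0
driver [378.5  46.1  10. ] stand -317.0 -68.0
p1 [503.3 -13.2  12. ] stand -244.0 -185.0
p2 [ 529.5 -128.9   12. ] stand -284.0 -296.0
p3 [652.9 -14.7  12. ] stand -119.0 -267.0
[585.47010899 246.05139028] [526.53796749 208.27570104]
```

The jar is 80–115 mm from the tool axis, so there is room. Raising, returning the tool to point down, and re-measuring the panels.

```bash
python3 -m jog '{"translation":[[0.05,0,0],[0.1,0,0],[0.15,0,0],[0.2,0,0],[0.2,0,0]],"rot":[[0,0,0],[0,0,0],[0,0,0],[0,0,0],[0,0,0]],"fingers":[1,1,1,1,1]}'
python3 -m jog '{"translation":[[0,0,0],[0,0,0],[0,0,0],[0,0,0],[0,0,0],[0,0,0],[0,0,0],[0,0,0]],"rot":[[0,-0.5,0],[0,-0.5,0],[0,-0.5,0],[0,-0.5,0],[0,-0.5,0],[0,-0.5,0],[0,-0.5,0],[0,-0.5,0]],"fingers":[1,1,1,1,1,1,1,1]}' 
python3 -m jog '{"translation":[[0,0,0],[0,0,0],[0,0,0],[0,0,0],[0,0,0],[0,0,0],[0,0,0],[0,0,0]],"rot":[[0,-0.5,0],[0,-0.5,0],[0,-0.5,0],[0,-0.5,0],[0,-0.5,0],[0,-0.5,0],[0,-0.5,0],[0,-0.5,0]],"fingers":[1,1,1,1,1,1,1,1]}'
cat >> h.py <<'E'
def panels(z=12,box=(130,240,225,350)):
    f=eyes.grab_frame("top"); im=f["img"][...,::-1]; m=cv2.inRange(cv2.cvtColor(im,cv2.COLOR_BGR2HSV),(8,50,70),(25,200,255)); k=np.zeros_like(m); k[box[0]:box[1],box[2]:box[3]]=1
    out=[]
    for ct in cv2.findContours(m*k,cv2.RETR_EXTERNAL,cv2.CHAIN_APPROX_NONE)[0]:
        if cv2.contourArea(ct)<150: continue
        W=np.array([px2w(f,u,v,z)[:2] for u,v in ct[:,0]],np.float32); (c,(w,h),a)=cv2.minAreaRect(W)
        if w<h: w,h,a=h,w,a+90
        print("panel ctr",np.round(c,1),"size",round(w),round(h),"long axis",round((a+90)%180-90,1)); out.append((c,a))
    return out
E
python3 - <<'E'
from h import *
state(); panels(); cv2.imwrite("pics/top5.png",cv2.resize(eyes.grab_frame("top")["img"][90:250,120:360,::-1],None,fx=3.3,fy=3.3))
E
```

```text
time_s: 17.37
tool_pos: [582.2, 189.1, 345.2]
orientation: [0.334, 0.626, 0.346, -0.614]
force: [0.9, -0.2, 0.9]
opening: 85.2
time_s: 18.03
tool_pos: [580.8, 192.2, 350.3]
orientation: [0.438, 0.816, 0.193, -0.325]
force: [1.0, 0.5, 0.5]
opening: 85.1
time_s: 18.7
tool_pos: [578.6, 195.4, 349.4]
orientation: [0.476, 0.879, 0.01, 0.011]
force: [0.3, 1.5, 0.5]
opening: 85.1
t 18.7 tcp [578.6 195.4 349.4] F [0.3 1.5 0.5] open 85.1
q [ 0.01  0.36 -0.56  1.19  0.2   1.61  0.07]
R [[-0.546, 0.837, 0.029], [0.838, 0.546, 0.008], [-0.009, 0.029, -1.0]]
panel ctr [503.4 -13.3] size 78 61 long axis -0.2
panel ctr [ 529.5 -128.6] size 81 62 long axis 21.2
panel ctr [652.8 -14.4] size 81 62 long axis -16.3
```

View pics/top5.png

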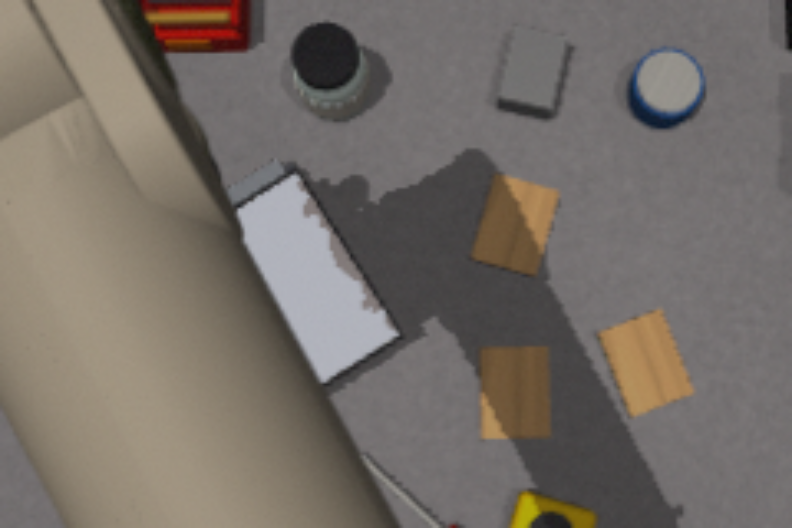

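The crop shows three bare panels, unmoved, and the tray with its edge along the rail. Picking the far one first, at (653,-14).

```bash
cat >> h.py <<'E'
def pick(c,long,back=27):
    psi=np.radians(long+90); g=np.array(c)+back*np.array([np.cos(psi+np.pi/2),np.sin(psi+np.pi/2)]); return g,down(psi)
E
python3 - <<'E'
from h import *
g,Q=pick((652.8,-14.4),-16.3)
plan([([*g,200],Q),([*g,60],None)],flip=False)
E
```

```text
t 18.8 tcp [580.6 191.6 348.5] F [-0.2 -0.1 -0.8] open 85.4
q [ 0.02  0.36 -0.56  1.19  0.19  1.61  0.07]
R [[-0.541, 0.841, 0.027], [0.841, 0.541, 0.009], [-0.007, 0.027, -1.0]]
[626.9  -6.8 200. ] T [-0.2385, -0.0905, 0.185] rot [0.0149, 0.0105, -0.4551] rows 6.0
[626.9  -6.8  60. ] T [0.0, 0.0, 0.175] rot [0.0, 0.0, 0.0] rows 3.4
```

```bash
python3 -m jog '{"translation":[[-0.2385,-0.0905,0.185],[-0.2385,-0.0905,0.185],[-0.2385,-0.0905,0.185],[-0.2385,-0.0905,0.185],[-0.2385,-0.0905,0.185],[-0.2385,-0.0905,0.185],[-0.2385,-0.0905,0.185],[-0.2385,-0.0905,0.185],[-0.2385,-0.0905,0.185],[-0.2385,-0.0905,0.185]],"rot":[[0.015,0.01,-0.455],[0.015,0.01,-0.455],[0.015,0.01,-0.455],[0.015,0.01,-0.455],[0.015,0.01,-0.455],[0.015,0.01,-0.455],[0.015,0.01,-0.455],[0.015,0.01,-0.455],[0.015,0.01,-0.455],[0.015,0.01,-0.455]],"fingers":[1,1,1,1,1,1,1,1,1,1]}'
python3 - <<'E'
from h import *
g,Q=pick((652.8,-14.4),-16.3)
plan([([*g,60],Q),([*g,-3],None)],flip=False)
E
```

```text
time_s: 19.63
tool_pos: [627.0, -6.4, 200.1]
orientation: [0.143, 0.99, 0.001, -0.0]
force: [0.5, 0.4, 1.1]
opening: 85.4
t 19.63 tcp [627.   -6.4 200.1] F [0.5 0.4 1.1] open 85.4
q [ 0.37  0.47 -0.59  1.39  0.26  1.36  1.07]
R [[-0.959, 0.282, 0.0], [0.282, 0.959, 0.002], [0.0, 0.002, -1.0]]
[626.9  -6.8  60. ] T [-0.0, -0.0009, 0.1751] rot [0.001, -0.0002, -0.001] rows 3.4
[626.9  -6.8  -3. ] T [0.0, 0.0, 0.0788] rot [0.0, 0.0, 0.0] rows 1.5
```

```bash
python3 -m jog '{"translation":[[0,0,0.05],[0,0,0.1],[0,0,0.15],[0,0,0.19],[0,0,0.22],[0,0,0.24],[0,0,0.25],[0,0,0.252],[0,0,0.252],[0,0,0.252]],"rot":[[0,0,0],[0,0,0],[0,0,0],[0,0,0],[0,0,0],[0,0,0],[0,0,0],[0,0,0],[0,0,0],[0,0,0]],"fingers":[1,1,1,1,1,1,1,1,1,1]}'
python3 -m jog '{"translation":[[0,0,0],[0,0,0],[0,0,0],[0,0,0],[0,0,0],[0,0,0]],"rot":[[0,0,0],[0,0,0],[0,0,0],[0,0,0],[0,0,0],[0,0,0]],"fingers":[0,0,0,0,0,0]}' 50
python3 -m jog '{"translation":[[0,0,-0.02],[0,0,-0.06],[0,0,-0.11],[0,0,-0.16],[0,0,-0.21],[0,0,-0.26],[0,0,-0.31],[0,0,-0.36],[0,0,-0.36],[0,0,-0.36]],"rot":[[0,0,0],[0,0,0],[0,0,0],[0,0,0],[0,0,0],[0,0,0],[0,0,0],[0,0,0],[0,0,0],[0,0,0]],"fingers":[0,0,0,0,0,0,0,0,0,0]}' 50
python3 - <<'E'
from h import *
p=[*st(-70,-140),320]
plan([(p,down(YW)),(p,fr(X3,Y3)),([*st(-70,-11),260],None),([*st(-70,-11),160],None)],flip=False)
E
```

```text
time_s: 20.47
tool_pos: [628.3, -5.5, 0.3]
orientation: [0.142, 0.99, 0.001, 0.001]
force: [-0.7, 0.7, -0.3]
opening: 85.6
time_s: 20.97
tool_pos: [629.5, -5.3, 2.4]
orientation: [0.143, 0.99, 0.001, 0.003]
force: [-0.7, 0.2, 8.4]
opening: 57.7
time_s: 21.8
tool_pos: [629.0, -5.3, 294.1]
orientation: [0.143, 0.99, 0.002, 0.006]
force: [-1.4, -0.1, -1.3]
opening: 58.0
t 21.8 tcp [629.   -5.3 294.1] F [-1.4 -0.1 -1.3] open 58.0
q [ 0.36  0.43 -0.6   1.23  0.24  1.54  1.09]
R [[-0.959, 0.282, 0.012], [0.282, 0.959, 0.002], [-0.011, 0.005, -1.0]]
[625.6 118.6 320. ] T [0.0474, 0.1475, -0.0322] rot [0.0056, 0.0057, 0.455] rows 5.7
[625.6 118.6 320. ] T [0.0, 0.0, 0.0] rot [-0.0, 1.0, -0.0] rows 12.6
[556.  227.2 260. ] T [-0.075, 0.0, 0.1612] rot [0.0, 0.0, 0.0] rows 3.4
[556.  227.2 160. ] T [-0.125, 0.0, 0.0] rot [0.0, 0.0, 0.0] rows 2.4
```

Gripped at 58 mm. Now yaw, then tilt to horizontal.

```bash
python3 -m jog '{"translation":[[0.047,0.1475,-0.032],[0.047,0.1475,-0.032],[0.047,0.1475,-0.032],[0.047,0.1475,-0.032],[0.047,0.1475,-0.032],[0.047,0.1475,-0.032],[0.047,0.1475,-0.032],[0.047,0.1475,-0.032]],"rot":[[0.005,0.005,0.455],[0.005,0.005,0.455],[0.005,0.005,0.455],[0.005,0.005,0.455],[0.005,0.005,0.455],[0.005,0.005,0.455],[0.005,0.005,0.455],[0.005,0.005,0.455]],"fingers":[0,0,0,0,0,0,0,0]}' 50
python3 -m jog '{"translation":[[0,0,0],[0,0,0],[0,0,0],[0,0,0],[0,0,0],[0,0,0],[0,0,0],[0,0,0]],"rot":[[0,0.5,0],[0,0.5,0],[0,0.5,0],[0,0.5,0],[0,0.5,0],[0,0.5,0],[0,0.5,0],[0,0.5,0]],"fingers":[0,0,0,0,0,0,0,0]}' 50
python3 -m jog '{"translation":[[0,0,0],[0,0,0],[0,0,0],[0,0,0],[0,0,0],[0,0,0],[0,0,0],[0,0,0],[0,0,0]],"rot":[[0,0.5,0],[0,0.5,0],[0,0.5,0],[0,0.5,0],[0,0.5,0],[0,0.5,0],[0,0.5,0],[0,0.5,0],[0,0.5,0]],"fingers":[0,0,0,0,0,0,0,0,0]}' 50
python3 - <<'E'
from h import *
plan([([*st(-70,-16.4),240],fr(X3,Y3)),([*st(-70,-16.4),155],None),([*st(-70,-16.4),140],None)],flip=False)
E
```

```text
time_s: 22.47
tool_pos: [625.5, 118.2, 318.4]
orientation: [0.478, 0.878, -0.0, -0.0]
force: [-0.1, 0.9, -1.4]
opening: 58.4
time_s: 23.13
tool_pos: [626.2, 115.2, 314.0]
orientation: [0.444, 0.81, 0.182, -0.338]
force: [-0.1, 0.2, -2.1]
opening: 58.1
time_s: 23.88
tool_pos: [625.9, 116.6, 315.2]
orientation: [-0.34, -0.62, -0.338, 0.621]
force: [0.3, -0.7, -0.7]
opening: 58.1
t 23.88 tcp [625.9 116.6 315.2] F [ 0.3 -0.7 -0.7] open 58.1
q [ 0.49  1.22 -0.89  0.78 -0.65  2.04  0.2 ]
R [[0.002, 0.841, -0.541], [0.002, 0.541, 0.841], [1.0, -0.003, -0.001]]
[558.9 222.6 240. ] T [-0.0939, 0.0016, 0.1568] rot [-0.0011, 0.0005, -0.0018] rows 3.5
[558.9 222.6 155. ] T [-0.1062, 0.0, 0.0] rot [0.0, 0.0, 0.0] rows 2.0
[558.9 222.6 140. ] T [-0.0188, 0.0, 0.0] rot [0.0, 0.0, 0.0] rows 0.4
```

```bash
python3 -m jog '{"translation":[[-0.03,0.0016,0.05],[-0.06,0.0016,0.1],[-0.09,0.0016,0.15],[-0.094,0.0016,0.157],[-0.094,0.0016,0.157],[-0.094,0.0016,0.157]],"rot":[[0,0,0],[0,0,0],[0,0,0],[0,0,0],[0,0,0],[0,0,0]],"fingers":[0,0,0,0,0,0]}' 50
python3 -m jog '{"translation":[[-0.03,0,0],[-0.06,0,0],[-0.09,0,0],[-0.106,0,0],[-0.106,0,0],[-0.106,0,0]],"rot":[[0,0,0],[0,0,0],[0,0,0],[0,0,0],[0,0,0],[0,0,0]],"fingers":[0,0,0,0,0,0]}' 50
python3 - <<'E'
from h import *
plan([([*st(-70,-16.4),140],fr(X3,Y3))],flip=False)
snap('side','side6.png',crop=(190,60,350,180),scale=4)
E
```

```text
time_s: 24.38
tool_pos: [557.9, 224.4, 242.0]
orientation: [0.339, 0.624, 0.337, -0.619]
force: [-0.6, 1.0, 0.5]
opening: 58.0
time_s: 24.88
tool_pos: [559.3, 223.6, 158.5]
orientation: [0.339, 0.624, 0.337, -0.618]
force: [0.2, -0.1, 0.2]
opening: 57.8
t 24.88 tcp [559.3 223.6 158.5] F [ 0.2 -0.1  0.2] open 57.8
q [ 0.49  1.28 -0.84  1.14 -0.54  1.74  0.49]
R [[-0.007, 0.84, -0.543], [0.006, 0.543, 0.84], [1.0, 0.002, -0.009]]
[558.9 222.6 140. ] T [-0.0231, -0.0011, -0.0006] rot [-0.0027, 0.0056, 0.0014] rows 0.4
```

View pics/side6.png

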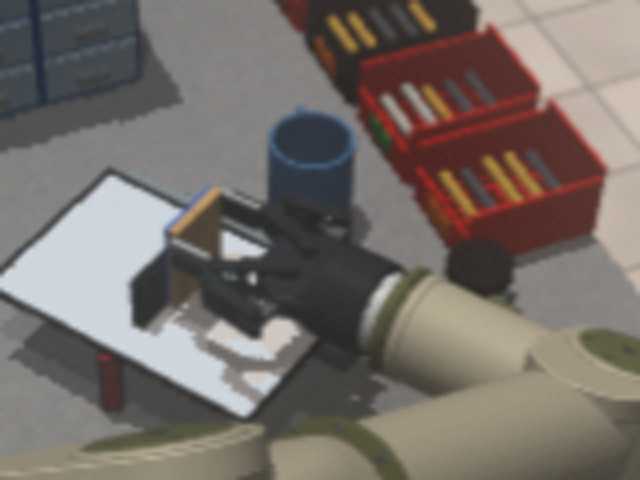

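The panel hangs upright above the tray, beside the fin at crop (195,250), with its blue face away from the gripper as planned. Lowering to contact.

```bash
python3 -m jog '{"translation":[[-0.01,-0.001,0],[-0.018,-0.001,0],[-0.021,-0.001,0],[-0.021,-0.001,0]],"rot":[[0,0.0056,0],[0,0.0056,0],[0,0.0056,0],[0,0.0056,0]],"fingers":[0,0,0,0]}' 50
python3 -m jog '{"translation":[[-0.002,0,0],[-0.003,0,0],[-0.003,0,0]],"rot":[[0,0,0],[0,0,0],[0,0,0]],"fingers":[0,0,0]}' 50
python3 -c "
from h import *
state()"
```

```text
time_s: 25.27
tool_pos: [558.6, 223.2, 141.7]
orientation: [0.337, 0.621, 0.339, -0.621]
force: [-0.6, 0.5, -1.0]
opening: 57.8
time_s: 25.52
tool_pos: [558.7, 223.3, 140.3]
orientation: [0.336, 0.621, 0.339, -0.621]
force: [-0.4, -0.6, 3.5]
opening: 58.5
t 25.52 tcp [558.7 223.3 140.3] F [-0.4 -0.6  3.5] open 58.5
q [ 0.49  1.31 -0.83  1.14 -0.53  1.74  0.51]
R [[-0.002, 0.839, -0.544], [-0.003, 0.544, 0.839], [1.0, 0.004, 0.002]]
```

```bash
python3 -m jog '{"translation":[[0,0,0],[0,0,0],[0,0,0],[0,0,-0.01],[0,0,-0.03],[0,0,-0.05],[0,0,-0.07],[0,0,-0.08],[0.02,0,-0.085],[0.05,0,-0.085]],"rot":[[0,0,0],[0,0,0],[0,0,0],[0,0,0],[0,0,0],[0,0,0],[0,0,0],[0,0,0],[0,0,0],[0,0,0]],"fingers":[0.8,0.85,0.9,0.9,0.9,0.9,0.9,0.9,0.9,0.9]}' 50
python3 -m jog '{"translation":[[0.05,0,-0.01],[0.1,0,-0.02],[0.15,0,-0.03],[0.2,0,-0.04],[0.2,0,-0.05]],"rot":[[0,0,0],[0,0,0],[0,0,0],[0,0,0],[0,0,0]],"fingers":[0.5,0,0,0,0]}' 50
python3 -m jog '{"translation":[[0,0,0],[0,0,0],[0,0,0],[0,0,0],[0,0,0],[0,0,0],[0,0,0],[0,0,0]],"rot":[[0,-0.5,0],[0,-0.5,0],[0,-0.5,0],[0,-0.5,0],[0,-0.5,0],[0,-0.5,0],[0,-0.5,0],[0,-0.5,0]],"fingers":[0,0,0,0,0,0,0,0]}' 
python3 -m jog '{"translation":[[0,0,0],[0,0,0],[0,0,0],[0,0,0],[0,0,0],[0,0,0],[0,0,0],[0,0,0]],"rot":[[0,-0.5,0],[0,-0.5,0],[0,-0.5,0],[0,-0.5,0],[0,-0.5,0],[0,-0.5,0],[0,-0.5,0],[0,-0.5,0]],"fingers":[0,0,0,0,0,0,0,0]}'
python3 - <<'E'
from h import *
plan([([*st(-70,25),250],down(YW)),([*st(-70,25),137],None),([*st(-70,-25),137],None)],flip=False)
snap('side','side7.png',crop=(190,60,350,180),scale=4)
E
```

```text
time_s: 26.35
tool_pos: [595.5, 165.4, 178.6]
orientation: [-0.338, -0.62, -0.339, 0.622]
force: [1.1, 0.5, -0.2]
opening: 76.9
time_s: 26.77
tool_pos: [617.4, 131.7, 350.0]
orientation: [0.334, 0.623, 0.342, -0.619]
force: [-0.3, -0.1, 2.3]
opening: 16.1
time_s: 27.43
tool_pos: [615.8, 134.9, 354.5]
orientation: [0.437, 0.815, 0.189, -0.331]
force: [-0.8, 0.4, -0.6]
opening: -0.1
time_s: 28.1
tool_pos: [613.6, 138.4, 353.5]
orientation: [0.474, 0.88, 0.006, 0.005]
force: [-0.1, 0.4, 0.4]
opening: 0.1
t 28.1 tcp [613.6 138.4 353.5] F [-0.1  0.4  0.4] open 0.1
q [ 0.15  0.43 -0.66  1.1   0.26  1.67  0.15]
R [[-0.551, 0.835, 0.014], [0.835, 0.551, 0.007], [-0.002, 0.016, -1.0]]
[536.6 257.5 250. ] T [0.1775, -0.0005, 0.129] rot [0.01, 0.0012, 0.0083] rows 4.2
[536.6 257.5 137. ] T [0.0, 0.0, 0.1412] rot [0.0, 0.0, 0.0] rows 2.7
[563.6 215.4 137. ] T [-0.0625, 0.0, 0.0] rot [0.0, 0.0, 0.0] rows 1.2
```

View pics/side7.png

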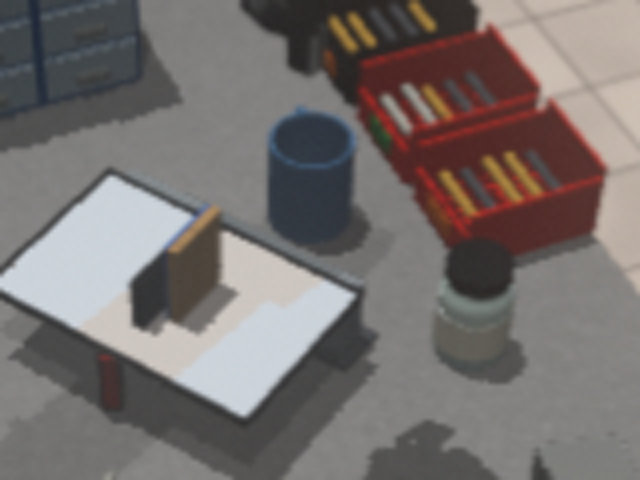

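The blue panel stands upright by the fin at crop (195,260). Pushing its top from the fin side towards -y.

```bash
python3 -m jog '{"translation":[[0.05,0,0.03],[0.1,0,0.06],[0.15,0,0.09],[0.1775,0,0.129],[0.1775,0,0.129],[0.1775,0,0.129]],"rot":[[0.01,0,0.008],[0.01,0,0.008],[0.01,0,0.008],[0.01,0,0.008],[0.01,0,0.008],[0.01,0,0.008]],"fingers":[0,0,0,0,0,0]}'
python3 -m jog '{"translation":[[0,0,0.04],[0,0,0.08],[0,0,0.12],[0,0,0.141],[0,0,0.141],[0,0,0.141]],"rot":[[0,0,0],[0,0,0],[0,0,0],[0,0,0],[0,0,0],[0,0,0]],"fingers":[0,0,0,0,0,0]}'
python3 -m jog '{"translation":[[-0.01,0,0],[-0.02,0,0],[-0.03,0,0],[-0.037,0,0],[-0.044,0,0],[-0.05,0,0],[-0.056,0,0],[-0.0625,0,0],[-0.068,0,0],[-0.068,0,0]],"rot":[[0,0,0],[0,0,0],[0,0,0],[0,0,0],[0,0,0],[0,0,0],[0,0,0],[0,0,0],[0,0,0],[0,0,0]],"fingers":[0,0,0,0,0,0,0,0,0,0]}'
python3 -m jog '{"translation":[[0,0,-0.05],[0,0,-0.1],[0,0,-0.15],[0,0,-0.2],[0,0,-0.2]],"rot":[[0,0,0],[0,0,0],[0,0,0],[0,0,0],[0,0,0]],"fingers":[1,1,1,1,1]}'
python3 - <<'E'
from h import *
o,R=state(); print((np.array(o["tool_pos"][:2])-so)@np.array([sx,sy]).T)
plan([([520,-100,300],None)])
E
```

```text
time_s: 28.65
tool_pos: [535.4, 256.1, 244.8]
orientation: [0.48, 0.877, -0.003, -0.005]
force: [0.7, -0.2, 0.7]
opening: -0.5
time_s: 29.15
tool_pos: [535.4, 253.6, 131.5]
orientation: [0.483, 0.876, -0.004, -0.006]
force: [0.2, -0.8, 0.7]
opening: 0.0
time_s: 29.98
tool_pos: [565.2, 206.4, 131.0]
orientation: [0.483, 0.876, -0.004, -0.006]
force: [0.7, -0.6, 0.1]
opening: 0.1
time_s: 30.4
tool_pos: [569.4, 208.9, 300.2]
orientation: [0.483, 0.876, 0.001, -0.002]
force: [0.4, 1.7, 2.0]
opening: 60.5
t 30.4 tcp [569.4 208.9 300.2] F [0.4 1.7 2. ] open 60.5
q [ 0.08  0.4  -0.69  1.27  0.25  1.55 -0.01]
R [[-0.534, 0.846, -0.003], [0.846, 0.534, 0.003], [0.004, -0.001, -1.0]]
[-68.58313073 -33.63784447]
t 30.4 tcp [569.4 208.9 300.2] F [0.4 1.7 2. ] open 60.5
q [ 0.08  0.4  -0.69  1.27  0.25  1.55 -0.01]
R [[-0.534, 0.846, -0.003], [0.846, 0.534, 0.003], [0.004, -0.001, -1.0]]
[ 520 -100  300] T [-0.2936, -0.2582, -0.0007] rot [0.0, 0.0, 0.0] rows 7.5
```

```bash
python3 -m jog '{"translation":[[-0.294,-0.258,0],[-0.294,-0.258,0],[-0.294,-0.258,0],[-0.294,-0.258,0],[-0.294,-0.258,0],[-0.294,-0.258,0],[-0.294,-0.258,0],[-0.294,-0.258,0],[-0.294,-0.258,0],[-0.294,-0.258,0]],"rot":[[0,0,0],[0,0,0],[0,0,0],[0,0,0],[0,0,0],[0,0,0],[0,0,0],[0,0,0],[0,0,0],[0,0,0]],"fingers":[1,1,1,1,1,1,1,1,1,1]}'
cat >> h.py <<'E'
RNG={"blue":((100,90,60),(125,255,255)),"green":((40,70,50),(85,255,255)),"yellow":((22,110,90),(35,255,255)),"orange":((5,130,90),(21,255,255))}
def intray(z=86):
    f=eyes.grab_frame("top"); np.savez("cam_top",**{k:np.array(v) for k,v in f.items()}); im=f["img"][...,::-1]; hsv=cv2.cvtColor(im,cv2.COLOR_BGR2HSV)
    k=np.zeros(im.shape[:2],np.uint8); poly=np.array([w2px(f,[*st(*c),80]) for c in((-160,-135),(-160,135),(20,135),(20,-135))]).astype(int); cv2.fillPoly(k,[poly],1)
    def rect(ct,z):
        W=np.array([(lambda r:(r@sx,r@sy))(px2w(f,u,v,z)[:2]-so) for u,v in ct[:,0]],np.float32); (c,(w,h),a)=cv2.minAreaRect(W)
        if w<h: w,h,a=h,w,a+90
        return np.round(c,1),round(w),round(h),round((a+90)%180-90,1)
    for n,(lo,hi) in RNG.items():
        for ct in cv2.findContours(cv2.inRange(hsv,lo,hi)*k,cv2.RETR_EXTERNAL,cv2.CHAIN_APPROX_NONE)[0]:
            if cv2.contourArea(ct)>120: print(n,"stand xy, long, short, long-axis deg from stand x:",rect(ct,z))
    k2=cv2.dilate(k,np.ones((9,9))); m=((im.min(2)>150)|(im.max(2)<55)).astype(np.uint8)*k2
    return f,im
E
python3 - <<'E'
from h import *
f,im=intray(); cv2.imwrite("pics/top8.png",cv2.resize(im[100:250,120:350],None,fx=3.4,fy=3.4,interpolation=cv2.INTER_CUBIC)); panels()
E
```

```text
time_s: 31.23
tool_pos: [520.1, -101.2, 299.3]
orientation: [0.484, 0.875, 0.001, -0.002]
force: [0.3, 1.8, -0.1]
opening: 85.2
blue stand xy, long, short, long-axis deg from stand x: (array([-70.9, -67. ]), 80, 61, -90.0)
panel ctr [ 468.3 -203.2] size 107 47 long axis -1.2
panel ctr [503.4 -13.3] size 78 61 long axis -0.2
panel ctr [ 527.8 -125.6] size 82 55 long axis 21.2
panel ctr [ 630.9 -211.1] size 213 39 long axis -1.8
```

View pics/top8.png

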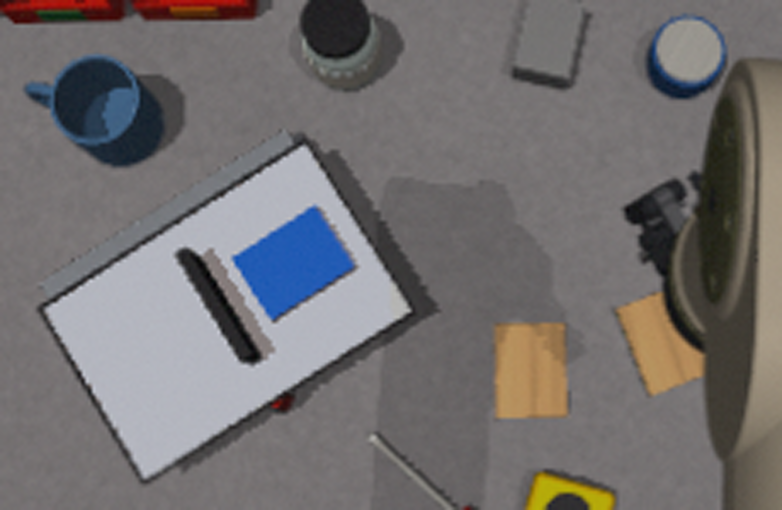

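The panel lies flat, blue face up, at stand (-71,-67), and the tray is square along the rail. I'll move it to the other bay to free this one.

```bash
python3 - <<'E'
from h import *
f=load("top")
W=[px2w(f,120+u/3.4,100+v/3.4,78)[:2]-so for u,v in((40,308),(305,138),(412,312),(145,480))]
S=np.array([(w@sx,w@sy) for w in W]).round(1); print(S.tolist(),S.mean(0),[np.degrees(np.arctan2(*(b-a))).round(2) for a,b in((S[1],S[0]),(S[2],S[3]))])
plan([([*st(-71,-67),200],down(YW)),([*st(-71,-67),78],None),([*st(-71,-67),180],None),([*st(-70,67),180],None),([*st(-70,67),78.5],None)],flip=False)
E
```

```text
[[9.9, 126.8], [10.8, -129.6], [-157.0, -126.6], [-155.3, 125.8]] [-72.9  -0.9] [np.float64(-0.2), np.float64(0.39)]
t 31.33 tcp [520.5 -98.4 299.5] F [-0.2  0.4 -0.3] open 85.2
q [ 0.61  0.2  -0.56  1.49  0.1   1.49  0.61]
R [[-0.535, 0.845, -0.002], [0.845, 0.535, 0.004], [0.004, -0.0, -1.0]]
[585.4 179.5 200. ] T [0.2494, 0.2545, 0.1254] rot [-0.0001, -0.0028, -0.0032] rows 7.2
[585.4 179.5  78. ] T [0.0, 0.0, 0.1525] rot [0.0, 0.0, 0.0] rows 2.9
[585.4 179.5 180. ] T [0.0, 0.0, -0.1275] rot [0.0, 0.0, 0.0] rows 2.4
[513.9 292.8 180. ] T [0.1675, 0.0013, 0.0] rot [0.0, 0.0, 0.0] rows 3.2
[513.9 292.8  78.5] T [0.0, 0.0, 0.1269] rot [0.0, 0.0, 0.0] rows 2.4
```

```bash
python3 -m jog '{"translation":[[0.249,0.2545,0.125],[0.249,0.2545,0.125],[0.249,0.2545,0.125],[0.249,0.2545,0.125],[0.249,0.2545,0.125],[0.249,0.2545,0.125],[0.249,0.2545,0.125],[0.249,0.2545,0.125],[0.249,0.2545,0.125],[0.249,0.2545,0.125]],"rot":[[0,-0.003,-0.003],[0,-0.003,-0.003],[0,-0.003,-0.003],[0,-0.003,-0.003],[0,-0.003,-0.003],[0,-0.003,-0.003],[0,-0.003,-0.003],[0,-0.003,-0.003],[0,-0.003,-0.003],[0,-0.003,-0.003]],"fingers":[1,1,1,1,1,1,1,1,1,1]}'
python3 - <<'E'
from h import *
plan([([*st(-71,-67),78],down(YW))],flip=False)
E
```

```text
time_s: 32.17
tool_pos: [584.5, 182.2, 199.9]
orientation: [0.478, 0.879, -0.0, -0.001]
force: [0.3, -0.5, -0.4]
opening: 85.5
t 32.17 tcp [584.5 182.2 199.9] F [ 0.3 -0.5 -0.4] open 85.5
q [ 0.13  0.45 -0.67  1.43  0.28  1.36  0.02]
R [[-0.544, 0.839, -0.001], [0.839, 0.544, 0.001], [0.001, -0.001, -1.0]]
[585.4 179.5  78. ] T [-0.0037, -0.0008, 0.1523] rot [-0.0005, -0.0008, 0.0031] rows 2.9
```

```bash
python3 -m jog '{"translation":[[-0.0037,0,0.04],[-0.0037,0,0.08],[-0.0037,0,0.11],[-0.0037,0,0.135],[-0.0037,0,0.148],[-0.0037,0,0.152],[-0.0037,0,0.152],[-0.0037,0,0.152]],"rot":[[0,0,0.003],[0,0,0.003],[0,0,0.003],[0,0,0.003],[0,0,0.003],[0,0,0.003],[0,0,0.003],[0,0,0.003]],"fingers":[1,1,1,1,1,1,1,1]}'
python3 -m jog '{"translation":[[0,0,0],[0,0,0],[0,0,0],[0,0,0],[0,0,0],[0,0,0]],"rot":[[0,0,0],[0,0,0],[0,0,0],[0,0,0],[0,0,0],[0,0,0]],"fingers":[0,0,0,0,0,0]}' 40
python3 -m jog '{"translation":[[0,0,-0.02],[0,0,-0.05],[0,0,-0.09],[0,0,-0.12],[0,0,-0.13],[0,0,-0.13]],"rot":[[0,0,0],[0,0,0],[0,0,0],[0,0,0],[0,0,0],[0,0,0]],"fingers":[0,0,0,0,0,0]}' 40
python3 - <<'E'
from h import *
plan([([*st(-70,67),185],down(YW)),([*st(-70,67),79],None)],flip=False)
E
```

```text
time_s: 32.83
tool_pos: [586.8, 179.9, 79.9]
orientation: [0.48, 0.877, 0.001, 0.0]
force: [1.0, 0.8, 0.4]
opening: 85.4
time_s: 33.33
tool_pos: [590.7, 181.6, 86.2]
orientation: [0.48, 0.877, 0.004, 0.004]
force: [-7.3, -4.2, 33.4]
opening: 12.7
time_s: 33.83
tool_pos: [591.0, 182.1, 193.7]
orientation: [0.48, 0.877, 0.006, 0.006]
force: [-0.2, 1.2, -0.6]
opening: 0.2
t 33.83 tcp [591.  182.1 193.7] F [-0.2  1.2 -0.6] open 0.2
q [ 0.13  0.46 -0.67  1.44  0.29  1.33  0.02]
R [[-0.539, 0.842, 0.017], [0.842, 0.539, 0.005], [-0.005, 0.017, -1.0]]
[513.9 292.8 185. ] T [0.1686, -0.0066, 0.01] rot [0.0107, 0.0029, -0.0003] rows 3.2
[513.9 292.8  79. ] T [0.0, 0.0, 0.1325] rot [0.0, 0.0, 0.0] rows 2.5
```

The grip missed: the tips sat at the panel's top face and slid over it, pressing about 33 N. Backing off to check the tray and panel.

```bash
python3 -m jog '{"translation":[[-0.05,-0.05,-0.03],[-0.1,-0.1,-0.06],[-0.15,-0.15,-0.1],[-0.2,-0.2,-0.13],[-0.25,-0.24,-0.13],[-0.28,-0.25,-0.13],[-0.28,-0.25,-0.13],[-0.28,-0.25,-0.13],[-0.28,-0.25,-0.13],[-0.28,-0.25,-0.13]],"rot":[[0.01,0,0],[0.01,0,0],[0.01,0,0],[0.01,0,0],[0.01,0,0],[0.01,0,0],[0.01,0,0],[0.01,0,0],[0.01,0,0],[0.01,0,0]],"fingers":[1,1,1,1,1,1,1,1,1,1]}'
cat >> h.py <<'E'
def trayfit(f,im):
    # white/dark tray outline vs grey counter: fit model by maximising edge of lip (black) along its perimeter
    g=cv2.GaussianBlur(im.max(2).astype(np.float32),(3,3),0)
    from scipy.optimize import minimize
    from scipy.ndimage import map_coordinates
    ts=np.linspace(-1,1,60)
    per=np.concatenate([[(83.5,128.5*t) for t in ts],[(-83.5,128.5*t) for t in ts],[(83.5*t,128.5) for t in ts],[(83.5*t,-128.5) for t in ts]])
    def cost(q):
        c,s=np.cos(q[2]/100),np.sin(q[2]/100); P=per@np.array([[c,s],[-s,c]])+q[:2]
        uv=np.array([w2px(f,[*st(*p),78]) for p in P]); return np.clip(map_coordinates(g,[uv[:,1],uv[:,0]],order=1),40,140).mean()
    r=min((minimize(cost,[a,b,0],method="Nelder-Mead",options=dict(xatol=.05,fatol=.01,initial_simplex=[[a,b,0],[a+4,b,0],[a,b+4,0],[a,b,3]])) for a in(-74,-69) for b in (-3,3)),key=lambda r:r.fun)
    print("tray centre (stand)",r.x[:2].round(1),"yaw deg",np.degrees(r.x[2]/100).round(2),"cost",round(r.fun,1))
E
python3 - <<'E'
from h import *
f,im=intray(); state(); trayfit(f,im); cv2.imwrite("pics/top9.png",cv2.resize(im[130:250,125:255],None,fx=4,fy=4,interpolation=cv2.INTER_CUBIC))
E
```

```text
time_s: 34.67
tool_pos: [541.0, -117.5, 294.0]
orientation: [0.482, 0.876, -0.001, 0.002]
force: [-0.8, 0.7, 0.4]
opening: 85.7
blue stand xy, long, short, long-axis deg from stand x: (array([-70.6, -67. ]), 80, 61, -90.0)
t 34.72 tcp [ 541.2 -115.1  294. ] F [0.5 0.9 0. ] open 85.3
q [ 0.62  0.25 -0.58  1.44  0.14  1.49  0.61]
R [[-0.538, 0.843, 0.002], [0.843, 0.538, -0.002], [-0.003, 0.0, -1.0]]
tray centre (stand) [-72.8  -0.9] yaw deg -0.1 cost 85.4
```

View pics/top9.png

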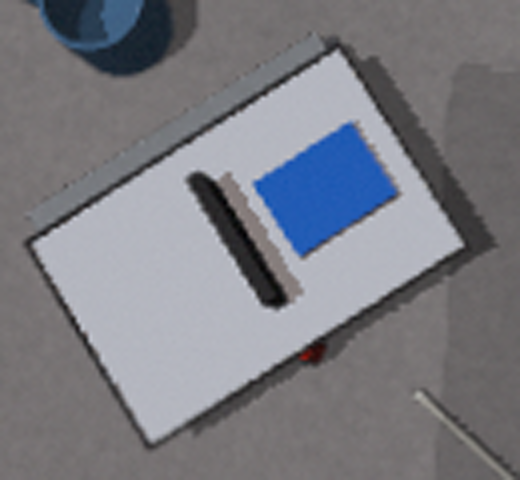

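The tray and panel haven't moved: tray at stand (-72.8,-0.9), yaw -0.1°, panel at (-70.6,-67). Retrying with the TCP about 8 mm lower, since the open tips stand farther back.

```bash
python3 - <<'E'
from h import *
plan([([*st(-70.6,-67),180],down(YW))],flip=False)
E
```

```text
t 34.72 tcp [ 541.2 -115.1  294. ] F [0.5 0.9 0. ] open 85.3
q [ 0.62  0.25 -0.58  1.44  0.14  1.49  0.61]
R [[-0.538, 0.843, 0.002], [0.843, 0.538, -0.002], [-0.003, 0.0, -1.0]]
[585.7 179.7 180. ] T [0.2811, 0.2452, 0.1417] rot [0.0001, 0.0019, -0.0011] rows 7.7
```

```bash
python3 -m jog '{"translation":[[0.281,0.245,0.142],[0.281,0.245,0.142],[0.281,0.245,0.142],[0.281,0.245,0.142],[0.281,0.245,0.142],[0.281,0.245,0.142],[0.281,0.245,0.142],[0.281,0.245,0.142],[0.281,0.245,0.142],[0.281,0.245,0.142]],"rot":[[0,0.002,0],[0,0.002,0],[0,0.002,0],[0,0.002,0],[0,0.002,0],[0,0.002,0],[0,0.002,0],[0,0.002,0],[0,0.002,0],[0,0.002,0]],"fingers":[1,1,1,1,1,1,1,1,1,1]}'
python3 - <<'E'
from h import *
plan([([*st(-70.6,-67),71],down(YW))],flip=False)
E
```

```text
time_s: 35.55
tool_pos: [583.3, 184.1, 178.0]
orientation: [0.477, 0.879, -0.0, -0.002]
force: [0.9, -1.0, 0.2]
opening: 85.3
t 35.55 tcp [583.3 184.1 178. ] F [ 0.9 -1.   0.2] open 85.3
q [ 0.13  0.47 -0.68  1.46  0.29  1.32  0.01]
R [[-0.545, 0.839, -0.003], [0.839, 0.545, 0.001], [0.003, -0.002, -1.0]]
[585.7 179.7  71. ] T [-0.0067, -0.0002, 0.1337] rot [-0.0013, -0.002, 0.0038] rows 2.6
```

```bash
python3 -m jog '{"translation":[[-0.0067,0,0.04],[-0.0067,0,0.08],[-0.0067,0,0.11],[-0.0067,0,0.13],[-0.0067,0,0.135],[-0.0067,0,0.135],[-0.0067,0,0.135]],"rot":[[0,-0.002,0.004],[0,-0.002,0.004],[0,-0.002,0.004],[0,-0.002,0.004],[0,-0.002,0.004],[0,-0.002,0.004],[0,-0.002,0.004]],"fingers":[1,1,1,1,1,1,1]}'
python3 -m jog '{"translation":[[0,0,0],[0,0,0],[0,0,0],[0,0,0]],"rot":[[0,0,0],[0,0,0],[0,0,0],[0,0,0]],"fingers":[0.6,0.6,0.6,0.6]}' 40
python3 -c "
from h import *
state()"
```

```text
time_s: 36.13
tool_pos: [586.3, 179.8, 71.1]
orientation: [0.48, 0.877, -0.0, -0.0]
force: [0.2, -1.0, -0.5]
opening: 84.9
time_s: 36.47
tool_pos: [587.3, 180.1, 73.2]
orientation: [0.48, 0.877, 0.0, 0.001]
force: [-2.4, -0.4, 7.1]
opening: 58.3
t 36.47 tcp [587.3 180.1  73.2] F [-2.4 -0.4  7.1] open 58.3
q [ 0.11  0.56 -0.64  1.58  0.36  1.12 -0.04]
R [[-0.539, 0.842, 0.002], [0.842, 0.539, -0.0], [-0.002, 0.002, -1.0]]
```

```bash
python3 -m jog '{"translation":[[0,0,-0.02],[0,0,-0.05],[0,0,-0.09],[0,0,-0.12],[0,0,-0.13],[0,0,-0.13]],"rot":[[0,0,0],[0,0,0],[0,0,0],[0,0,0],[0,0,0],[0,0,0]],"fingers":[0.4,0.4,0.4,0.4,0.4,0.4]}' 40
python3 - <<'E'
from h import *
plan([([*st(-72,66),178],down(YW)),([*st(-72,66),75],None)],flip=False)
E
```

```text
time_s: 36.97
tool_pos: [588.5, 180.9, 180.5]
orientation: [0.48, 0.877, 0.002, 0.003]
force: [0.6, 0.0, -0.7]
opening: 58.5
t 36.97 tcp [588.5 180.9 180.5] F [ 0.6  0.  -0.7] open 58.5
q [ 0.13  0.47 -0.67  1.46  0.3   1.31  0.01]
R [[-0.539, 0.842, 0.008], [0.842, 0.539, 0.001], [-0.003, 0.007, -1.0]]
[512.8 290.9 178. ] T [0.1668, -0.0057, 0.0026] rot [0.0045, 0.0022, -0.0005] rows 3.2
[512.8 290.9  75. ] T [0.0, 0.0, 0.1288] rot [0.0, 0.0, 0.0] rows 2.5
```

```bash
python3 -m jog '{"translation":[[0.05,-0.006,0],[0.1,-0.006,0],[0.14,-0.006,0],[0.167,-0.006,0.0],[0.167,-0.006,0],[0.167,-0.006,0]],"rot":[[0.004,0.002,0],[0.004,0.002,0],[0.004,0.002,0],[0.004,0.002,0],[0.004,0.002,0],[0.004,0.002,0]],"fingers":[0.4,0.4,0.4,0.4,0.4,0.4]}' 40
python3 -m jog '{"translation":[[0,0,0.04],[0,0,0.08],[0,0,0.11],[0,0,0.12],[0,0,0.126],[0,0,0.126]],"rot":[[0,0,0],[0,0,0],[0,0,0],[0,0,0],[0,0,0],[0,0,0]],"fingers":[0.4,0.4,0.4,0.4,0.4,0.4]}' 40
python3 -c "
from h import *
plan([([*st(-72,66),74],down(YW))],flip=False)"
```

```text
time_s: 37.47
tool_pos: [510.8, 292.0, 178.7]
orientation: [0.479, 0.878, -0.0, -0.0]
force: [0.3, -0.5, -1.5]
opening: 58.9
time_s: 37.97
tool_pos: [511.0, 291.0, 77.3]
orientation: [0.479, 0.878, -0.001, -0.001]
force: [0.7, 0.5, -0.3]
opening: 59.1
t 37.97 tcp [511.  291.   77.3] F [ 0.7  0.5 -0.3] open 59.1
q [-0.06  0.52 -0.69  1.64  0.36  1.11 -0.27]
R [[-0.541, 0.841, -0.002], [0.841, 0.541, -0.001], [0.0, -0.002, -1.0]]
[512.8 290.9  74. ] T [-0.0012, 0.0018, 0.0041] rot [-0.0015, -0.0, 0.001] rows 0.1
```

Lower to contact, open, lift away and re-measure the remaining panels.

```bash
python3 -m jog '{"translation":[[0,0,0.003],[0,0,0.005],[0,0,0.005]],"rot":[[0,0,0],[0,0,0],[0,0,0]],"fingers":[0.4,0.4,0.4]}' 40
python3 -m jog '{"translation":[[0,0,0],[0,0,0],[0,0,0],[0,0,-0.03],[0,0,-0.07],[0,0,-0.12],[0,0,-0.17],[0,0,-0.22],[0,0,-0.25],[0,0,-0.25]],"rot":[[0,0,0],[0,0,0],[0,0,0],[0,0,0],[0,0,0],[0,0,0],[0,0,0],[0,0,0],[0,0,0],[0,0,0]],"fingers":[0.9,0.9,0.9,0.9,0.9,0.9,0.9,1,1,1]}' 40
python3 - <<'E'
from h import *
ps=panels(); intray()
for c,a in ps:
    if abs(c[1])<60: g,Q=pick(c,(a+90)%180-90); plan([([*g,200],Q)],flip=False)
E
```

```text
time_s: 38.22
tool_pos: [511.7, 291.1, 74.1]
orientation: [0.479, 0.878, -0.0, -0.0]
force: [0.5, 0.7, -1.0]
opening: 58.6
time_s: 39.05
tool_pos: [513.3, 293.2, 281.3]
orientation: [0.479, 0.878, 0.004, 0.003]
force: [0.2, 0.5, 0.7]
opening: 85.3
panel ctr [503.4 -13.3] size 78 61 long axis -0.2
panel ctr [ 529.3 -128.5] size 82 62 long axis 20.7
blue stand xy, long, short, long-axis deg from stand x: (array([-73.8,  66.6]), 81, 60, 89.8)
t 39.15 tcp [512.1 291.7 275.6] F [ 0.4 -0.4 -0. ] open 85.3
q [-0.03  0.37 -0.74  1.37  0.25  1.49 -0.18]
R [[-0.541, 0.841, 0.002], [0.841, 0.541, 0.0], [-0.001, 0.002, -1.0]]
[476.4 -13.2 200. ] T [-0.2964, -0.2438, 0.0942] rot [0.0009, 0.0011, -0.6345] rows 8.0
```

```bash
python3 -m jog '{"translation":[[-0.296,-0.244,0],[-0.296,-0.244,0],[-0.296,-0.244,0],[-0.296,-0.244,0],[-0.296,-0.244,0],[-0.296,-0.244,0],[-0.296,-0.244,0.04],[-0.296,-0.244,0.094],[-0.296,-0.244,0.094],[-0.296,-0.244,0.094]],"rot":[[0,0,-0.634],[0,0,-0.634],[0,0,-0.634],[0,0,-0.634],[0,0,-0.634],[0,0,-0.634],[0,0,-0.634],[0,0,-0.634],[0,0,-0.634],[0,0,-0.634]],"fingers":[1,1,1,1,1,1,1,1,1,1]}'
python3 - <<'E'
from h import *
g,Q=pick((503.4,-13.3),-0.2)
plan([([*g,-1],Q)],flip=False)
E
```

```text
time_s: 39.98
tool_pos: [471.3, -19.8, 193.2]
orientation: [0.001, 1.0, -0.0, -0.005]
force: [-0.9, -0.6, -1.3]
opening: 85.3
t 39.98 tcp [471.3 -19.8 193.2] F [-0.9 -0.6 -1.3] open 85.3
q [ 0.63  0.14 -0.7   1.8   0.09  1.25  1.47]
R [[-1.0, 0.002, -0.009], [0.002, 1.0, -0.001], [0.009, -0.001, -1.0]]
[476.4 -13.2  -1. ] T [-0.0085, 0.0085, 0.2427] rot [-0.0005, -0.0057, 0.0008] rows 4.7
```

```bash
python3 -m jog '{"translation":[[-0.0085,0.0085,0.04],[-0.0085,0.0085,0.08],[-0.0085,0.0085,0.12],[-0.0085,0.0085,0.16],[-0.0085,0.0085,0.2],[-0.0085,0.0085,0.225],[-0.0085,0.0085,0.238],[-0.0085,0.0085,0.244],[-0.0085,0.0085,0.244],[-0.0085,0.0085,0.244]],"rot":[[0,-0.006,0],[0,-0.006,0],[0,-0.006,0],[0,-0.006,0],[0,-0.006,0],[0,-0.006,0],[0,-0.006,0],[0,-0.006,0],[0,-0.006,0],[0,-0.006,0]],"fingers":[1,1,1,1,1,1,1,1,1,1]}'
python3 -m jog '{"translation":[[0,0,0],[0,0,0],[0,0,0],[0,0,0],[0,0,0]],"rot":[[0,0,0],[0,0,0],[0,0,0],[0,0,0],[0,0,0]],"fingers":[0.5,0.5,0.5,0.5,0.5]}' 50
python3 -c "
from h import *
state()"
python3 -m jog '{"translation":[[0,0,-0.02],[0,0,-0.06],[0,0,-0.11],[0,0,-0.16],[0,0,-0.21],[0,0,-0.26],[0,0,-0.31],[0,0,-0.36],[0,0,-0.38],[0,0,-0.38]],"rot":[[0,0,0],[0,0,0],[0,0,0],[0,0,0],[0,0,0],[0,0,0],[0,0,0],[0,0,0],[0,0,0],[0,0,0]],"fingers":[0.4,0.4,0.4,0.4,0.4,0.4,0.4,0.4,0.4,0.4]}' 50
python3 - <<'E'
from h import *
p=[*st(-50,-140),320]
plan([(p,down(YW))],flip=False)
E
```

```text
time_s: 40.82
tool_pos: [477.0, -13.1, -1.3]
orientation: [0.001, 1.0, -0.0, 0.001]
force: [-0.7, 0.8, 0.9]
opening: 84.8
time_s: 41.23
tool_pos: [478.1, -13.1, 0.3]
orientation: [0.001, 1.0, -0.001, 0.002]
force: [-3.7, 0.1, 10.7]
opening: 58.1
t 41.23 tcp [ 4.781e+02 -1.310e+01  3.000e-01] F [-3.7  0.1 10.7] open 58.1
q [ 0.51  0.41 -0.64  2.    0.33  0.84  1.26]
R [[-1.0, 0.002, 0.004], [0.002, 1.0, -0.002], [-0.004, -0.002, -1.0]]
time_s: 42.07
tool_pos: [478.7, -12.2, 309.7]
orientation: [0.001, 1.0, -0.002, 0.006]
force: [0.6, -0.4, -1.0]
opening: 58.1
t 42.07 tcp [478.7 -12.2 309.7] F [ 0.6 -0.4 -1. ] open 58.1
q [ 0.65  0.07 -0.72  1.6   0.05  1.48  1.49]
R [[-1.0, 0.002, 0.013], [0.002, 1.0, -0.004], [-0.013, -0.004, -1.0]]
[642.5 129.4 320. ] T [-0.2044, 0.1773, -0.0109] rot [0.0019, 0.0084, 0.6358] rows 8.0
```

```bash
python3 -m jog '{"translation":[[-0.204,0.177,-0.01],[-0.204,0.177,-0.01],[-0.204,0.177,-0.01],[-0.204,0.177,-0.01],[-0.204,0.177,-0.01],[-0.204,0.177,-0.01],[-0.204,0.177,-0.01],[-0.204,0.177,-0.01],[-0.204,0.177,-0.01],[-0.204,0.177,-0.01]],"rot":[[0,0.008,0.636],[0,0.008,0.636],[0,0.008,0.636],[0,0.008,0.636],[0,0.008,0.636],[0,0.008,0.636],[0,0.008,0.636],[0,0.008,0.636],[0,0.008,0.636],[0,0.008,0.636]],"fingers":[0.4,0.4,0.4,0.4,0.4,0.4,0.4,0.4,0.4,0.4]}' 50
python3 -m jog '{"translation":[[0,0,0],[0,0,0],[0,0,0],[0,0,0],[0,0,0],[0,0,0],[0,0,0],[0,0,0]],"rot":[[0,0.5,0],[0,0.5,0],[0,0.5,0],[0,0.5,0],[0,0.5,0],[0,0.5,0],[0,0.5,0],[0,0.5,0]],"fingers":[0.4,0.4,0.4,0.4,0.4,0.4,0.4,0.4]}' 50
python3 -m jog '{"translation":[[0,0,0],[0,0,0],[0,0,0],[0,0,0],[0,0,0],[0,0,0],[0,0,0],[0,0,0],[0,0,0]],"rot":[[0,0.5,0],[0,0.5,0],[0,0.5,0],[0,0.5,0],[0,0.5,0],[0,0.5,0],[0,0.5,0],[0,0.5,0],[0,0.5,0]],"fingers":[0.4,0.4,0.4,0.4,0.4,0.4,0.4,0.4,0.4]}' 50
python3 - <<'E'
from h import *
plan([([*st(-44,-14.3),245],fr(X3,Y3))],flip=False)
E
```

```text
time_s: 42.9
tool_pos: [641.8, 129.6, 318.2]
orientation: [0.481, 0.877, 0.001, -0.0]
force: [-0.7, 0.0, -0.6]
opening: 58.5
time_s: 43.57
tool_pos: [642.5, 126.8, 314.0]
orientation: [0.445, 0.809, 0.184, -0.338]
force: [-0.9, -0.6, -1.7]
opening: 58.4
time_s: 44.32
tool_pos: [642.1, 128.2, 315.2]
orientation: [-0.34, -0.62, -0.34, 0.62]
force: [-0.6, 0.4, -0.0]
opening: 58.1
t 44.32 tcp [642.1 128.2 315.2] F [-0.6  0.4 -0. ] open 58.1
q [ 0.47  1.27 -0.96  0.71 -0.6   2.03  0.15]
R [[0.001, 0.844, -0.537], [0.0, 0.537, 0.844], [1.0, -0.001, 0.0]]
[579.7 238.4 245. ] T [-0.0878, 0.0082, 0.158] rot [0.002, -0.0001, -0.0005] rows 3.5
```

```bash
python3 -m jog '{"translation":[[-0.03,0.008,0.05],[-0.06,0.008,0.1],[-0.085,0.008,0.15],[-0.088,0.008,0.158],[-0.088,0.008,0.158],[-0.088,0.008,0.158]],"rot":[[0,0,0],[0,0,0],[0,0,0],[0,0,0],[0,0,0],[0,0,0]],"fingers":[0.4,0.4,0.4,0.4,0.4,0.4]}' 50
python3 -m jog '{"translation":[[-0.03,0,0],[-0.06,0,0],[-0.09,0,0],[-0.11,0,0],[-0.11,0,0],[-0.11,0,0]],"rot":[[0,0,0],[0,0,0],[0,0,0],[0,0,0],[0,0,0],[0,0,0]],"fingers":[0.4,0.4,0.4,0.4,0.4,0.4]}' 50
python3 - <<'E'
from h import *
plan([([*st(-44,-14.3),141.5],fr(X3,Y3))],flip=False)
E
```

```text
time_s: 44.82
tool_pos: [578.5, 240.0, 247.1]
orientation: [0.339, 0.623, 0.339, -0.618]
force: [1.1, -0.4, 0.5]
opening: 58.2
time_s: 45.32
tool_pos: [579.8, 239.3, 160.0]
orientation: [0.339, 0.623, 0.339, -0.617]
force: [-0.0, -0.1, 0.0]
opening: 58.6
t 45.32 tcp [579.8 239.3 160. ] F [-0.  -0.1  0. ] open 58.6
q [ 0.47  1.33 -0.91  1.07 -0.5   1.73  0.43]
R [[-0.007, 0.842, -0.539], [0.004, 0.539, 0.842], [1.0, 0.004, -0.007]]
[579.7 238.4 141.5] T [-0.0231, -0.0009, -0.0007] rot [0.0004, 0.0047, 0.0024] rows 0.4
```

```bash
python3 -m jog '{"translation":[[-0.01,-0.001,0],[-0.018,-0.001,0],[-0.022,-0.001,0],[-0.022,-0.001,0]],"rot":[[0,0.005,0.002],[0,0.005,0.002],[0,0.005,0.002],[0,0.005,0.002]],"fingers":[0.4,0.4,0.4,0.4]}' 50
python3 -m jog '{"translation":[[-0.002,0,0],[-0.003,0,0],[-0.003,0,0]],"rot":[[0,0,0],[0,0,0],[0,0,0]],"fingers":[0.4,0.4,0.4]}' 50
python3 -c "
from h import *
state()"
```

```text
time_s: 45.65
tool_pos: [579.2, 238.7, 141.7]
orientation: [-0.339, -0.62, -0.34, 0.62]
force: [-0.6, -0.2, -1.4]
opening: 58.2
time_s: 45.9
tool_pos: [579.3, 238.9, 140.4]
orientation: [-0.339, -0.62, -0.34, 0.621]
force: [0.5, -0.0, 3.8]
opening: 58.7
t 45.9 tcp [579.3 238.9 140.4] F [ 0.5 -0.   3.8] open 58.7
q [ 0.46  1.36 -0.9   1.06 -0.49  1.73  0.45]
R [[-0.0, 0.842, -0.539], [-0.002, 0.539, 0.842], [1.0, 0.001, 0.002]]
```

```bash
python3 -m jog '{"translation":[[0,0,0],[0,0,0],[0,0,0],[0,0,-0.01],[0,0,-0.03],[0,0,-0.05],[0,0,-0.07],[0,0,-0.08],[0.02,0,-0.085],[0.05,0,-0.085]],"rot":[[0,0,0],[0,0,0],[0,0,0],[0,0,0],[0,0,0],[0,0,0],[0,0,0],[0,0,0],[0,0,0],[0,0,0]],"fingers":[0.8,0.85,0.9,0.9,0.9,0.9,0.9,0.9,0.9,0.9]}' 50
python3 -m jog '{"translation":[[0.05,0,-0.01],[0.1,0,-0.02],[0.15,0,-0.03],[0.2,0,-0.04],[0.2,0,-0.05]],"rot":[[0,0,0],[0,0,0],[0,0,0],[0,0,0],[0,0,0]],"fingers":[0.5,0,0,0,0]}' 50
python3 -m jog '{"translation":[[0,0,0],[0,0,0],[0,0,0],[0,0,0],[0,0,0],[0,0,0],[0,0,0],[0,0,0]],"rot":[[0,-0.5,0],[0,-0.5,0],[0,-0.5,0],[0,-0.5,0],[0,-0.5,0],[0,-0.5,0],[0,-0.5,0],[0,-0.5,0]],"fingers":[0,0,0,0,0,0,0,0]}' 
python3 -m jog '{"translation":[[0,0,0],[0,0,0],[0,0,0],[0,0,0],[0,0,0],[0,0,0],[0,0,0],[0,0,0]],"rot":[[0,-0.5,0],[0,-0.5,0],[0,-0.5,0],[0,-0.5,0],[0,-0.5,0],[0,-0.5,0],[0,-0.5,0],[0,-0.5,0]],"fingers":[0,0,0,0,0,0,0,0]}'
python3 - <<'E'
from h import *
plan([([*st(-44,28),250],down(YW)),([*st(-44,28),138],None),([*st(-44,-30),138],None)],flip=False)
E
```

```text
time_s: 46.73
tool_pos: [616.1, 180.5, 178.5]
orientation: [-0.34, -0.619, -0.339, 0.622]
force: [1.0, 0.9, 0.2]
opening: 76.7
time_s: 47.15
tool_pos: [638.2, 146.3, 350.2]
orientation: [0.337, 0.622, 0.343, -0.618]
force: [0.1, -0.4, 1.5]
opening: 16.2
time_s: 47.82
tool_pos: [636.7, 149.1, 354.9]
orientation: [0.441, 0.813, 0.189, -0.331]
force: [-0.3, 0.6, 0.6]
opening: 0.3
time_s: 48.48
tool_pos: [634.6, 152.5, 353.9]
orientation: [0.477, 0.879, 0.005, 0.004]
force: [0.6, -0.2, 0.7]
opening: 0.1
t 48.48 tcp [634.6 152.5 353.9] F [ 0.6 -0.2  0.7] open 0.1
q [ 0.11  0.5  -0.68  1.02  0.31  1.7   0.11]
R [[-0.545, 0.839, 0.012], [0.839, 0.545, 0.006], [-0.002, 0.013, -1.0]]
[556.8 274.  250. ] T [0.1805, -0.0005, 0.1295] rot [0.0084, 0.0011, 0.0038] rows 4.3
[556.8 274.  138. ] T [0.0, 0.0, 0.14] rot [0.0, 0.0, 0.0] rows 2.7
[588.1 225.2 138. ] T [-0.0725, -0.0, 0.0] rot [0.0, 0.0, 0.0] rows 1.4
```

```bash
python3 -m jog '{"translation":[[0.05,0,0.03],[0.1,0,0.06],[0.15,0,0.09],[0.1805,0,0.129],[0.1805,0,0.129],[0.1805,0,0.129]],"rot":[[0.008,0,0.004],[0.008,0,0.004],[0.008,0,0.004],[0.008,0,0.004],[0.008,0,0.004],[0.008,0,0.004]],"fingers":[0,0,0,0,0,0]}'
python3 -m jog '{"translation":[[0,0,0.04],[0,0,0.08],[0,0,0.12],[0,0,0.135],[0,0,0.135],[0,0,0.135]],"rot":[[0,0,0],[0,0,0],[0,0,0],[0,0,0],[0,0,0],[0,0,0]],"fingers":[0,0,0,0,0,0]}'
python3 -m jog '{"translation":[[-0.01,0,0],[-0.02,0,0],[-0.03,0,0],[-0.037,0,0],[-0.044,0,0],[-0.05,0,0],[-0.056,0,0],[-0.0625,0,0],[-0.07,0,0],[-0.072,0,0]],"rot":[[0,0,0],[0,0,0],[0,0,0],[0,0,0],[0,0,0],[0,0,0],[0,0,0],[0,0,0],[0,0,0],[0,0,0]],"fingers":[0,0,0,0,0,0,0,0,0,0]}'
python3 -m jog '{"translation":[[0,0,-0.05],[0,0,-0.1],[0,0,-0.15],[0,0,-0.2],[0,0,-0.2]],"rot":[[0,0,0],[0,0,0],[0,0,0],[0,0,0],[0,0,0]],"fingers":[1,1,1,1,1]}'
python3 - <<'E'
from h import *
ps=panels(); intray()
for c,a in ps:
    if -160<c[1]<-80: g,Q=pick(c,(a+90)%180-90); plan([([*g,200],Q)],flip=False)
E
```

```text
time_s: 48.98
tool_pos: [553.8, 275.4, 245.0]
orientation: [0.479, 0.878, -0.003, -0.004]
force: [-0.4, 0.3, -0.1]
opening: 0.3
time_s: 49.48
tool_pos: [553.9, 274.0, 137.4]
orientation: [0.48, 0.877, -0.003, -0.005]
force: [-0.0, -0.3, 0.3]
opening: -0.1
time_s: 50.32
tool_pos: [585.6, 224.2, 137.0]
orientation: [0.481, 0.877, -0.003, -0.005]
force: [1.5, -1.4, 0.1]
opening: -0.1
time_s: 50.73
tool_pos: [589.2, 226.4, 306.4]
orientation: [0.481, 0.877, 0.002, -0.001]
force: [0.1, 1.3, 1.4]
opening: 60.6
panel ctr [ 529.3 -128.4] size 82 63 long axis 20.8
orange stand xy, long, short, long-axis deg from stand x: (array([-59.6, -75.5]), 60, 59, -1.0)
t 50.83 tcp [588.  225.3 299.3] F [-1.1 -0.5 -0.3] open 74.3
q [ 0.04  0.47 -0.7   1.2   0.29  1.59 -0.04]
R [[-0.538, 0.843, -0.007], [0.843, 0.538, 0.0], [0.004, -0.006, -1.0]]
[ 504. -138.  200.] T [-0.3268, -0.3321, 0.1249] rot [-0.0016, -0.0049, -0.8695] rows 10.9
```

```bash
python3 -m jog '{"translation":[[-0.327,-0.332,0],[-0.327,-0.332,0],[-0.327,-0.332,0],[-0.327,-0.332,0],[-0.327,-0.332,0],[-0.327,-0.332,0],[-0.327,-0.332,0],[-0.327,-0.332,0.03],[-0.327,-0.332,0.06],[-0.327,-0.332,0.1]],"rot":[[0,-0.005,-0.87],[0,-0.005,-0.87],[0,-0.005,-0.87],[0,-0.005,-0.87],[0,-0.005,-0.87],[0,-0.005,-0.87],[0,-0.005,-0.87],[0,-0.005,-0.87],[0,-0.005,-0.87],[0,-0.005,-0.87]],"fingers":[1,1,1,1,1,1,1,1,1,1]}'
python3 - <<'E'
from h import *
g,Q=pick((529.3,-128.4),20.8); f,im=intray(); trayfit(f,im)
plan([([*g,160],Q),([*g,-1],None)],flip=False)
cv2.imwrite("pics/top10.png",cv2.resize(im[100:250,120:350],None,fx=3.4,fy=3.4,interpolation=cv2.INTER_CUBIC))
E
```

```text
time_s: 51.67
tool_pos: [507.1, -131.4, 237.7]
orientation: [-0.077, 0.997, -0.003, 0.0]
force: [2.4, -1.2, -0.8]
opening: 85.4
blue stand xy, long, short, long-axis deg from stand x: (array([-73.9,  66.4]), 80, 61, 89.8)
orange stand xy, long, short, long-axis deg from stand x: (array([-59.4, -66.3]), 79, 60, 89.1)
tray centre (stand) [-72.7  -0.9] yaw deg -0.04 cost 87.6
t 51.72 tcp [ 501.7 -135.6  228.1] F [-4.3 -5.  -7.1] open 85.2
q [ 0.85  0.24 -0.76  1.63  0.17  1.35  1.79]
R [[-0.987, -0.162, -0.012], [-0.162, 0.987, -0.003], [0.012, -0.001, -1.0]]
[ 504.1 -138.   160. ] T [-0.0035, -0.0034, 0.0851] rot [-0.0001, -0.0079, -0.1275] rows 1.6
[ 504.1 -138.    -1. ] T [0.0, 0.0, 0.2013] rot [0.0, 0.0, 0.0] rows 3.9
```

View pics/top10.png

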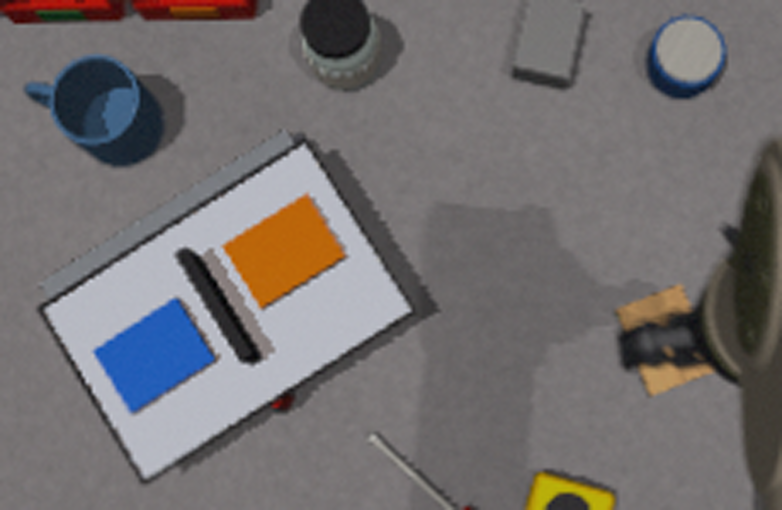

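The crop shows blue (155,355) and orange (285,250) flat, face up, with the tray square and unmoved. Orange sits at stand x=-59, leaving too little room for the third panel. I'll nudge it about 23 mm towards the rail with shut fingers.

```bash
python3 - <<'E'
from h import *
plan([([*st(-120,-66),200],down(YW+np.pi/2)),([*st(-120,-66),79],None),([*st(-77,-66),79],None)],flip=True)
E
```

```text
t 51.72 tcp [ 501.7 -135.6  228.1] F [-4.3 -5.  -7.1] open 85.2
q [ 0.85  0.24 -0.76  1.63  0.17  1.35  1.79]
R [[-0.987, -0.162, -0.012], [-0.162, 0.987, -0.003], [0.012, -0.001, -1.0]]
[543.6 153.9 200. ] T [-0.1107, 0.3486, 0.0333] rot [0.0007, -0.0079, -0.2593] rows 7.0
[543.6 153.9  79. ] T [0.0, 0.0, 0.1512] rot [0.0, 0.0, 0.0] rows 2.9
[579.8 177.1  79. ] T [-0.0538, -0.0, 0.0] rot [0.0, 0.0, 0.0] rows 1.0
```

```bash
python3 -m jog '{"translation":[[-0.11,0.349,0.033],[-0.11,0.349,0.033],[-0.11,0.349,0.033],[-0.11,0.349,0.033],[-0.11,0.349,0.033],[-0.11,0.349,0.033],[-0.11,0.349,0.033],[-0.11,0.349,0.033],[-0.11,0.349,0.033],[-0.11,0.349,0.033]],"rot":[[0,-0.008,-0.26],[0,-0.008,-0.26],[0,-0.008,-0.26],[0,-0.008,-0.26],[0,-0.008,-0.26],[0,-0.008,-0.26],[0,-0.008,-0.26],[0,-0.008,-0.26],[0,-0.008,-0.26],[0,-0.008,-0.26]],"fingers":[0,0,0,0,0,0,0,0,0,0]}'
python3 - <<'E'
from h import *
plan([([*st(-120,-66),80],down(YW+np.pi/2)),([*st(-77,-66),80],None)],flip=True)
E
```

```text
time_s: 52.55
tool_pos: [542.2, 153.9, 199.0]
orientation: [-0.282, 0.959, 0.001, -0.001]
force: [-0.3, -1.1, -0.6]
opening: -0.0
t 52.55 tcp [542.2 153.9 199. ] F [-0.3 -1.1 -0.6] open -0.0
q [ 0.37  0.41 -0.92  1.56  0.33  1.34  1.56]
R [[-0.841, -0.541, -0.003], [-0.541, 0.841, 0.001], [0.002, 0.002, -1.0]]
[543.6 153.9  80. ] T [-0.0017, -0.0013, 0.1487] rot [0.0012, -0.0012, 0.0009] rows 2.9
[579.8 177.1  80. ] T [-0.0538, -0.0, 0.0] rot [0.0, 0.0, 0.0] rows 1.0
```

```bash
python3 -m jog '{"translation":[[0,-0.001,0.04],[0,-0.001,0.08],[0,-0.001,0.11],[0,-0.001,0.135],[0,-0.001,0.147],[0,-0.001,0.148],[0,-0.001,0.148]],"rot":[[0,0,0],[0,0,0],[0,0,0],[0,0,0],[0,0,0],[0,0,0],[0,0,0]],"fingers":[0,0,0,0,0,0,0]}'
python3 -m jog '{"translation":[[-0.01,0,0],[-0.018,0,0],[-0.025,0,0],[-0.032,0,0],[-0.039,0,0],[-0.046,0,0],[-0.053,0,0],[-0.056,0,0],[-0.056,0,0]],"rot":[[0,0,0],[0,0,0],[0,0,0],[0,0,0],[0,0,0],[0,0,0],[0,0,0],[0,0,0],[0,0,0]],"fingers":[0,0,0,0,0,0,0,0,0]}'
python3 -c "
from h import *
o,R=state(); print((np.array(o['tool_pos'][:2])-so)@np.array([sx,sy]).T)"
python3 -m jog '{"translation":[[0.02,0,0],[0.02,0,-0.04],[0.02,0,-0.08],[0.02,0,-0.12],[0.02,0,-0.17],[0.02,0,-0.17]],"rot":[[0,0,0],[0,0,0],[0,0,0],[0,0,0],[0,0,0],[0,0,0]],"fingers":[0,0,0,0,0,0]}'
python3 - <<'E'
from h import *
g,Q=pick((529.3,-128.4),20.8)
plan([([*g,200],Q)],flip=False)
E
```

```text
time_s: 53.13
tool_pos: [542.6, 152.2, 80.7]
orientation: [-0.281, 0.96, 0.001, -0.001]
force: [0.1, -0.2, 1.0]
opening: -0.3
time_s: 53.88
tool_pos: [580.7, 177.1, 80.5]
orientation: [-0.281, 0.96, 0.001, -0.001]
force: [0.2, -1.2, 0.1]
opening: 0.2
t 53.88 tcp [580.7 177.1  80.5] F [ 0.2 -1.2  0.1] open 0.2
q [ 0.24  0.6  -0.83  1.58  0.47  1.17  1.46]
R [[-0.842, -0.54, -0.003], [-0.54, 0.842, 0.001], [0.002, 0.002, -1.0]]
[-76.24015324 -66.49035376]
time_s: 54.38
tool_pos: [570.2, 170.3, 224.7]
orientation: [-0.281, 0.96, 0.001, 0.004]
force: [0.2, 1.1, 1.0]
opening: 0.1
t 54.38 tcp [570.2 170.3 224.7] F [0.2 1.1 1. ] open 0.1
q [ 0.31  0.45 -0.9   1.45  0.36  1.4   1.54]
R [[-0.842, -0.54, 0.008], [-0.54, 0.842, 0.004], [-0.009, -0.001, -1.0]]
[ 504.1 -138.   200. ] T [0.278, -0.2797, 0.0286] rot [0.0002, 0.0055, 0.132] rows 7.6
```

```bash
python3 -m jog '{"translation":[[0.278,-0.28,0.028],[0.278,-0.28,0.028],[0.278,-0.28,0.028],[0.278,-0.28,0.028],[0.278,-0.28,0.028],[0.278,-0.28,0.028],[0.278,-0.28,0.028],[0.278,-0.28,0.028],[0.278,-0.28,0.028],[0.278,-0.28,0.028]],"rot":[[0,0.005,0.132],[0,0.005,0.132],[0,0.005,0.132],[0,0.005,0.132],[0,0.005,0.132],[0,0.005,0.132],[0,0.005,0.132],[0,0.005,0.132],[0,0.005,0.132],[0,0.005,0.132]],"fingers":[1,1,1,1,1,1,1,1,1,1]}'
python3 - <<'E'
from h import *
g,Q=pick((529.3,-128.4),20.8); intray(); panels()
plan([([*g,-1],Q)],flip=False)
E
```

```text
time_s: 55.22
tool_pos: [503.6, -139.9, 200.2]
orientation: [-0.179, 0.984, 0.0, 0.0]
force: [0.3, 0.7, -0.3]
opening: 85.6
blue stand xy, long, short, long-axis deg from stand x: (array([-73.8,  66.6]), 81, 61, -89.9)
orange stand xy, long, short, long-axis deg from stand x: (array([-36. , -65.3]), 79, 60, -89.7)
panel ctr [ 543.8 -123.4] size 64 51 long axis -67.0
t 55.32 tcp [ 504.5 -136.9  200.6] F [ 0.1 -0.1 -0.8] open 85.3
q [ 0.88  0.27 -0.79  1.67  0.19  1.29  1.98]
R [[-0.934, -0.356, 0.001], [-0.356, 0.934, 0.001], [-0.002, 0.001, -1.0]]
[ 504.1 -138.    -1. ] T [0.0013, -0.0013, 0.2521] rot [0.0004, 0.001, 0.0009] rows 4.8
```

Orange is now at x=-36, and the third panel's visible part is where expected. Picking it.

```bash
python3 -m jog '{"translation":[[0.001,-0.001,0.04],[0.001,-0.001,0.08],[0.001,-0.001,0.12],[0.001,-0.001,0.16],[0.001,-0.001,0.2],[0.001,-0.001,0.23],[0.001,-0.001,0.247],[0.001,-0.001,0.2535],[0.001,-0.001,0.2535],[0.001,-0.001,0.2535]],"rot":[[0,0,0],[0,0,0],[0,0,0],[0,0,0],[0,0,0],[0,0,0],[0,0,0],[0,0,0],[0,0,0],[0,0,0]],"fingers":[1,1,1,1,1,1,1,1,1,1]}'
python3 -m jog '{"translation":[[0,0,0],[0,0,0],[0,0,0],[0,0,0],[0,0,0]],"rot":[[0,0,0],[0,0,0],[0,0,0],[0,0,0],[0,0,0]],"fingers":[0.5,0.5,0.5,0.5,0.5]}' 50
python3 -m jog '{"translation":[[0,0,-0.02],[0,0,-0.06],[0,0,-0.11],[0,0,-0.16],[0,0,-0.21],[0,0,-0.26],[0,0,-0.31],[0,0,-0.36],[0,0,-0.38],[0,0,-0.38]],"rot":[[0,0,0],[0,0,0],[0,0,0],[0,0,0],[0,0,0],[0,0,0],[0,0,0],[0,0,0],[0,0,0],[0,0,0]],"fingers":[0.4,0.4,0.4,0.4,0.4,0.4,0.4,0.4,0.4,0.4]}' 50
python3 - <<'E'
from h import *
p=[*st(-100,-150),320]
plan([(p,down(YW))],flip=False)
E
```

```text
time_s: 56.15
tool_pos: [505.4, -137.1, -1.0]
orientation: [-0.182, 0.983, 0.0, 0.002]
force: [-0.2, -0.5, -0.5]
opening: 85.3
time_s: 56.57
tool_pos: [506.7, -137.3, 1.1]
orientation: [-0.182, 0.983, -0.001, 0.003]
force: [-2.4, 1.4, 10.2]
opening: 58.9
time_s: 57.4
tool_pos: [506.9, -137.0, 310.8]
orientation: [-0.182, 0.983, -0.003, 0.007]
force: [0.5, 0.4, 0.1]
opening: 58.1
t 57.4 tcp [ 506.9 -137.   310.8] F [0.5 0.4 0.1] open 58.1
q [ 0.89  0.2  -0.81  1.49  0.15  1.5   2.02]
R [[-0.934, -0.357, 0.014], [-0.358, 0.934, -0.004], [-0.012, -0.009, -1.0]]
[605.8  94.  320. ] T [-0.2188, 0.2253, -0.0109] rot [0.0005, 0.01, 0.8699] rows 10.9
```

```bash
python3 -m jog '{"translation":[[-0.219,0.225,-0.01],[-0.219,0.225,-0.01],[-0.219,0.225,-0.01],[-0.219,0.225,-0.01],[-0.219,0.225,-0.01],[-0.219,0.225,-0.01],[-0.219,0.225,-0.01],[-0.219,0.225,-0.01],[-0.219,0.225,-0.01],[-0.219,0.225,-0.01]],"rot":[[0,0.01,0.77],[0,0.01,0.77],[0,0.01,0.77],[0,0.01,0.77],[0,0.01,0.77],[0,0.01,0.77],[0,0.01,0.77],[0,0.01,0.77],[0,0.01,0.77],[0,0.01,0.77]],"fingers":[0.4,0.4,0.4,0.4,0.4,0.4,0.4,0.4,0.4,0.4]}' 50
python3 -m jog '{"translation":[[0,0,0],[0,0,0],[0,0,0]],"rot":[[0,0,0.1],[0,0,0.1],[0,0,0.1]],"fingers":[0.4,0.4,0.4]}' 50
python3 -m jog '{"translation":[[0,0,0],[0,0,0],[0,0,0],[0,0,0],[0,0,0],[0,0,0],[0,0,0],[0,0,0]],"rot":[[0,0.5,0],[0,0.5,0],[0,0.5,0],[0,0.5,0],[0,0.5,0],[0,0.5,0],[0,0.5,0],[0,0.5,0]],"fingers":[0.4,0.4,0.4,0.4,0.4,0.4,0.4,0.4]}' 50
python3 -m jog '{"translation":[[0,0,0],[0,0,0],[0,0,0],[0,0,0],[0,0,0],[0,0,0],[0,0,0],[0,0,0],[0,0,0]],"rot":[[0,0.5,0],[0,0.5,0],[0,0.5,0],[0,0.5,0],[0,0.5,0],[0,0.5,0],[0,0.5,0],[0,0.5,0],[0,0.5,0]],"fingers":[0.4,0.4,0.4,0.4,0.4,0.4,0.4,0.4,0.4]}' 50
python3 - <<'E'
from h import *
plan([([*st(-108,-15),245],fr(X3,Y3))],flip=False)
E
```

```text
time_s: 58.23
tool_pos: [605.7, 95.0, 318.3]
orientation: [0.39, 0.921, -0.0, -0.001]
force: [0.2, -0.3, -0.6]
opening: 58.6
time_s: 58.48
tool_pos: [605.2, 95.2, 317.6]
orientation: [0.461, 0.887, -0.001, -0.001]
force: [-0.4, -0.5, -0.3]
opening: 58.2
time_s: 59.15
tool_pos: [605.9, 92.7, 313.6]
orientation: [0.428, 0.818, 0.175, -0.343]
force: [-0.0, -1.6, -0.5]
opening: 58.3
time_s: 59.9
tool_pos: [605.5, 94.1, 314.9]
orientation: [-0.328, -0.626, -0.325, 0.628]
force: [0.4, 0.5, -0.2]
opening: 58.6
t 59.9 tcp [605.5  94.1 314.9] F [ 0.4  0.5 -0.2] open 58.6
q [ 0.58  1.3  -1.13  0.8  -0.45  2.05  0.11]
R [[0.004, 0.819, -0.573], [0.003, 0.573, 0.819], [1.0, -0.004, -0.0]]
[526.2 203.3 245. ] T [-0.0874, -0.0025, 0.1687] rot [-0.0259, 0.0001, -0.0028] rows 3.6
```

```bash
python3 -m jog '{"translation":[[-0.03,-0.002,0.05],[-0.06,-0.0025,0.1],[-0.085,-0.0025,0.15],[-0.087,-0.0025,0.168],[-0.087,-0.0025,0.168],[-0.087,-0.0025,0.168]],"rot":[[-0.026,0,-0.003],[-0.026,0,-0.003],[-0.026,0,-0.003],[-0.026,0,-0.003],[-0.026,0,-0.003],[-0.026,0,-0.003]],"fingers":[0.4,0.4,0.4,0.4,0.4,0.4]}' 50
python3 -m jog '{"translation":[[-0.03,0,0],[-0.06,0,0],[-0.09,0,0],[-0.11,0,0],[-0.11,0,0],[-0.11,0,0]],"rot":[[0,0,0],[0,0,0],[0,0,0],[0,0,0],[0,0,0],[0,0,0]],"fingers":[0.4,0.4,0.4,0.4,0.4,0.4]}' 50
python3 - <<'E'
from h import *
plan([([*st(-108,-15),141.5],fr(X3,Y3))],flip=False)
E
```

```text
time_s: 60.4
tool_pos: [524.7, 204.8, 246.9]
orientation: [0.338, 0.624, 0.337, -0.618]
force: [0.6, -0.2, 0.3]
opening: 58.2
time_s: 60.9
tool_pos: [526.1, 204.2, 159.8]
orientation: [0.338, 0.625, 0.338, -0.618]
force: [0.7, 0.7, 0.2]
opening: 58.4
t 60.9 tcp [526.1 204.2 159.8] F [0.7 0.7 0.2] open 58.4
q [ 0.65  1.35 -1.07  1.26 -0.34  1.66  0.39]
R [[-0.008, 0.84, -0.543], [0.006, 0.543, 0.84], [1.0, 0.004, -0.009]]
[526.2 203.3 141.5] T [-0.0229, -0.0006, -0.0008] rot [-0.0026, 0.0059, 0.0023] rows 0.4
```

```bash
python3 -m jog '{"translation":[[-0.01,0,0],[-0.018,0,0],[-0.022,0,0],[-0.022,0,0]],"rot":[[-0.002,0.006,0.002],[-0.002,0.006,0.002],[-0.002,0.006,0.002],[-0.002,0.006,0.002]],"fingers":[0.4,0.4,0.4,0.4]}' 50
python3 -m jog '{"translation":[[-0.002,0,0],[-0.003,0,0],[-0.003,0,0]],"rot":[[0,0,0],[0,0,0],[0,0,0]],"fingers":[0.4,0.4,0.4]}' 50
python3 -m jog '{"translation":[[0,0,0],[0,0,0],[0,0,0],[0,0,0],[0,0,-0.02],[0,0,-0.04],[0,0,-0.06],[0,0,-0.08],[0.02,0,-0.085],[0.05,0,-0.085]],"rot":[[0,0,0],[0,0,0],[0,0,0],[0,0,0],[0,0,0],[0,0,0],[0,0,0],[0,0,0],[0,0,0],[0,0,0]],"fingers":[0.75,0.85,0.95,1,1,1,1,1,1,1]}' 50
python3 -m jog '{"translation":[[0.05,0,-0.01],[0.1,0,-0.02],[0.15,0,-0.03],[0.2,0,-0.04],[0.2,0,-0.05]],"rot":[[0,0,0],[0,0,0],[0,0,0],[0,0,0],[0,0,0]],"fingers":[0.5,0,0,0,0]}' 50
python3 -m jog '{"translation":[[0,0,0],[0,0,0],[0,0,0],[0,0,0],[0,0,0],[0,0,0],[0,0,0],[0,0,0]],"rot":[[0,-0.5,0],[0,-0.5,0],[0,-0.5,0],[0,-0.5,0],[0,-0.5,0],[0,-0.5,0],[0,-0.5,0],[0,-0.5,0]],"fingers":[0,0,0,0,0,0,0,0]}' 
python3 -m jog '{"translation":[[0,0,0],[0,0,0],[0,0,0],[0,0,0],[0,0,0],[0,0,0],[0,0,0],[0,0,0]],"rot":[[0,-0.5,0],[0,-0.5,0],[0,-0.5,0],[0,-0.5,0],[0,-0.5,0],[0,-0.5,0],[0,-0.5,0],[0,-0.5,0]],"fingers":[0,0,0,0,0,0,0,0]}'
python3 - <<'E'
from h import *
plan([([*st(-108,28),250],down(YW)),([*st(-108,28),138],None),([*st(-108,-30),138],None)],flip=False)
snap('side','side11.png',crop=(190,60,350,180),scale=4)
E
```

```text
time_s: 61.23
tool_pos: [526.2, 204.0, 141.5]
orientation: [-0.339, -0.62, -0.339, 0.621]
force: [-0.3, -1.0, -0.0]
opening: 58.2
time_s: 61.48
tool_pos: [526.2, 204.0, 139.1]
orientation: [-0.339, -0.62, -0.339, 0.621]
force: [-0.5, -0.1, -0.9]
opening: 58.2
time_s: 62.32
tool_pos: [563.3, 146.0, 177.9]
orientation: [-0.34, -0.619, -0.339, 0.621]
force: [0.4, 0.0, 0.1]
opening: 85.4
time_s: 62.73
tool_pos: [585.0, 113.1, 349.2]
orientation: [0.337, 0.622, 0.342, -0.618]
force: [-0.3, -0.3, -0.0]
opening: 25.6
time_s: 63.4
tool_pos: [583.2, 116.5, 353.1]
orientation: [0.44, 0.814, 0.187, -0.331]
force: [-0.2, 0.3, -0.3]
opening: -0.2
time_s: 64.07
tool_pos: [581.1, 119.7, 352.3]
orientation: [0.476, 0.88, 0.004, 0.004]
force: [0.2, 0.6, 0.1]
opening: 0.2
t 64.07 tcp [581.1 119.7 352.3] F [0.2 0.6 0.1] open 0.2
q [ 0.39  0.43 -0.98  1.21  0.36  1.67  0.08]
R [[-0.547, 0.837, 0.012], [0.837, 0.547, 0.003], [-0.004, 0.011, -1.0]]
[503.  239.5 250. ] T [0.1793, -0.0012, 0.1272] rot [0.0072, 0.0023, 0.0058] rows 4.2
[503.  239.5 138. ] T [0.0, 0.0, 0.14] rot [0.0, 0.0, 0.0] rows 2.7
[534.3 190.7 138. ] T [-0.0725, -0.0, 0.0] rot [0.0, 0.0, 0.0] rows 1.4
```

View pics/side11.png

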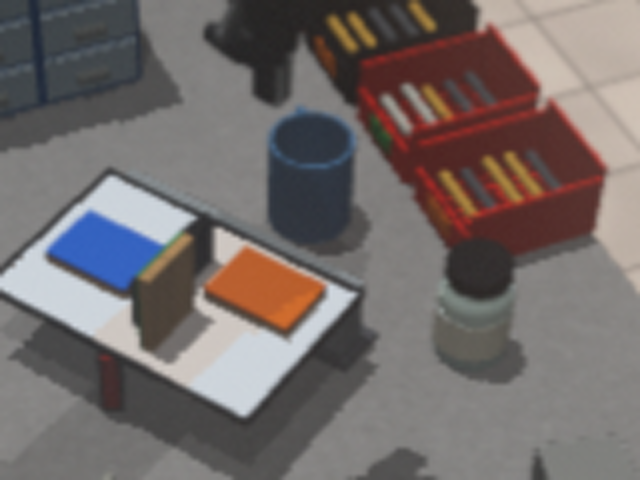

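The green panel stands near the fin at (165,290), with blue and orange flat. Pushing it over the same way.

```bash
python3 -m jog '{"translation":[[0.05,0,0.03],[0.1,0,0.06],[0.15,0,0.09],[0.179,0,0.127],[0.179,0,0.127],[0.179,0,0.127]],"rot":[[0.007,0,0.006],[0.007,0,0.006],[0.007,0,0.006],[0.007,0,0.006],[0.007,0,0.006],[0.007,0,0.006]],"fingers":[0,0,0,0,0,0]}'
python3 -m jog '{"translation":[[0,0,0.04],[0,0,0.08],[0,0,0.12],[0,0,0.135],[0,0,0.135],[0,0,0.135]],"rot":[[0,0,0],[0,0,0],[0,0,0],[0,0,0],[0,0,0],[0,0,0]],"fingers":[0,0,0,0,0,0]}'
python3 -m jog '{"translation":[[-0.01,0,0],[-0.02,0,0],[-0.03,0,0],[-0.037,0,0],[-0.044,0,0],[-0.05,0,0],[-0.056,0,0],[-0.0625,0,0],[-0.07,0,0],[-0.072,0,0]],"rot":[[0,0,0],[0,0,0],[0,0,0],[0,0,0],[0,0,0],[0,0,0],[0,0,0],[0,0,0],[0,0,0],[0,0,0]],"fingers":[0,0,0,0,0,0,0,0,0,0]}'
python3 -m jog '{"translation":[[0,0,-0.05],[0,0,-0.1],[0,0,-0.15],[0,0,-0.2],[0,0,-0.2]],"rot":[[0,0,0],[0,0,0],[0,0,0],[0,0,0],[0,0,0]],"fingers":[0,0,0,0,0]}'
python3 - <<'E'
from h import *
plan([([520,-120,300],None)])
E
```

```text
time_s: 64.62
tool_pos: [502.7, 238.3, 245.9]
orientation: [0.481, 0.877, -0.003, -0.004]
force: [0.3, -0.5, 0.1]
opening: 0.4
time_s: 65.12
tool_pos: [502.9, 237.2, 138.4]
orientation: [0.482, 0.876, -0.003, -0.005]
force: [0.5, 0.6, 0.6]
opening: -0.0
time_s: 65.95
tool_pos: [534.4, 187.3, 138.0]
orientation: [0.483, 0.876, -0.003, -0.004]
force: [-0.3, -0.7, -0.1]
opening: -0.1
time_s: 66.37
tool_pos: [537.9, 189.6, 306.3]
orientation: [0.482, 0.876, 0.002, -0.001]
force: [-0.1, 1.9, -0.2]
opening: -0.0
t 66.37 tcp [537.9 189.6 306.3] F [-0.1  1.9 -0.2] open -0.0
q [ 0.34  0.39 -1.    1.36  0.33  1.56 -0.07]
R [[-0.534, 0.845, -0.0], [0.845, 0.534, 0.004], [0.003, 0.002, -1.0]]
[ 520 -120  300] T [-0.3151, -0.2258, 0.0065] rot [0.0, 0.0, 0.0] rows 7.4
```

```bash
python3 -m jog '{"translation":[[-0.315,-0.226,0],[-0.315,-0.226,0],[-0.315,-0.226,0],[-0.315,-0.226,0],[-0.315,-0.226,0],[-0.315,-0.226,0],[-0.315,-0.226,0],[-0.315,-0.226,0],[-0.315,-0.226,0],[-0.315,-0.226,0]],"rot":[[0,0,0],[0,0,0],[0,0,0],[0,0,0],[0,0,0],[0,0,0],[0,0,0],[0,0,0],[0,0,0],[0,0,0]],"fingers":[0,0,0,0,0,0,0,0,0,0]}'
python3 - <<'E'
from h import *
f,im=intray(); trayfit(f,im)
a=cv2.resize(im[110:245,120:260],None,fx=2.8,fy=2.8,interpolation=cv2.INTER_CUBIC)
s=eyes.grab_frame("side")["img"][60:195,190:330,::-1]; b=cv2.resize(s,None,fx=2.8,fy=2.8,interpolation=cv2.INTER_CUBIC)
cv2.imwrite("pics/fin.png",np.hstack([a,b]))
E
```

```text
time_s: 67.2
tool_pos: [519.6, -121.2, 304.9]
orientation: [0.484, 0.875, 0.002, -0.001]
force: [-0.3, 0.2, 0.0]
opening: -0.1
blue stand xy, long, short, long-axis deg from stand x: (array([-73.9,  66.4]), 80, 61, 89.8)
green stand xy, long, short, long-axis deg from stand x: (array([-108.4,  -67.8]), 80, 60, 90.0)
orange stand xy, long, short, long-axis deg from stand x: (array([-36.1, -65.2]), 79, 60, -89.9)
tray centre (stand) [-72.7  -0.9] yaw deg -0.06 cost 87.3
```

View pics/fin.png

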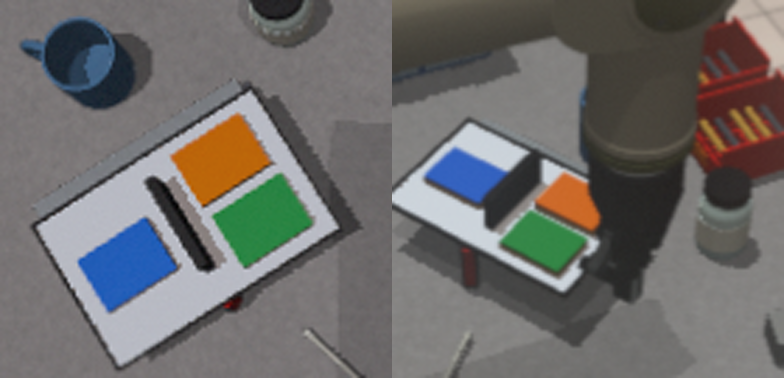

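All three panels lie flat, face up, with gaps between them. The leg tip still shows in front and the robot is clear, so I'm handing in.

```bash
python3 -c "
from workcell import order
print(order.finish_job())"
```

```text
the job is handed in; nothing more can be done
None
```

The job is done and handed in at about 67 s. The leg is against its stop, the tray is on the stand, and all three panels present lie flat in it, coloured face up. Panel_a (yellow) was absent.

- **Leg:** I pushed it until it stopped moving at 16 N. The picture measured it at 0.93 rad before the tray went on, and its tip was still in place at the end.
- **Tray:** The last picture puts its centre at stand (-72.7, -0.9) mm, with yaw -0.06°. The seat is at (-70, 0), so it measures about 3 mm towards the front. I left that, as the cameras are only good to about 2 mm.
- **Panels:** Each was stood on edge in the tray and tipped over. The last measured centres (stand x, y in mm) are blue (-74, 66), green (-108, -68) and orange (-36, -65), with no overlaps.

**What went wrong:**
- One regrip of the blue panel missed, and the fingers pressed on it with about 33 N. A check straight after showed the tray and panel had not moved, and the second try worked.
- Orange landed about 15 mm off for a reason I did not find, so I nudged it towards the rail to make room for green.

The other things on the counter, including the black and pink look-alikes, were not touched. I did not re-measure their positions at the end.

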